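# Weigh two soaps against each other and seat the full one in the banding jig

## Task

One of the two charcoal square soaps in front of the balance has an air hole inside and is too light to sell. Lay them gently in the pans of the balance, one in each, and let go of both: the one whose side drops is the one to keep; leave the other lying in its pan. Put the kept soap in the open mouth of the banding jig and slide it along the rail, past the sprung shoe, until it stands firmly against the end stop, but stop pushing as soon as you feel the stop, for the soap is dented if it is pressed against it with more than 15 N.

Things in the scene. Friction and masses are not known exactly. Their poses are not given: they have to be found in the camera images.
- soap_a_mid (a point): centre (18 mm over its underside) of one of two like charcoal-black square soaps: a cushion of 3 x 3 round bumps, 65 x 66 mm, 36 mm high, upright. 65 mm wide at 4 to 12 mm up; the flanks lean in to 60 mm at 18 mm and 56 mm at 25 mm, so grip it low. x and y axes square to its sides; any side may lead. About 0.1 kg; one of the two is lighter by at least a sixth, which cannot be seen
- soap_b_mid (a point): the same point of the other charcoal square soap, the same in shape and size
- balance: shop balance, fixed to the table: grey base 80 x 200 mm, origin under its middle, y axis along the beam to the left pan. Two square steel pans above the beam, 106 mm inside, rim 4 mm high, centres 110 mm either side of the pivot, floors 83 mm over the table when level; a linkage keeps them level. More than 15 N on it harms the pivots
- pan_left_top (a point): middle of the floor of the pan at the balance's +y side; moves with the pan
- pan_right_top (a point): middle of the floor of the pan at the balance's -y side; moves with the pan
- beam (a joint): beam angle, rad: 0 level, positive when the left (+y) pan is down, +0.11 or -0.11 at its stops, where a pan is 12 mm below or above level. Swings freely, settles level when empty; goes to a stop with one soap alone, or on the heavier one's side with both soaps
- jig: banding jig, fixed: plywood board 320 x 150 mm, 14 mm thick (its top is the floor of the channel), with a roll of paper band on a spindle at its far end (105 mm over the table, x = 106 to 188 mm). Origin on the table below the channel's middle line; x runs along the channel from the open mouth at x = -135 mm to the end stop, y to the left, z up
- jig_mouth (a point): point on the jig's floor in its mouth, at x = -95, y = +5 mm of the jig, where a soap can be set down before the shoe, clear of rail and guide; axes as the jig's. Left of the mouth is a guide 10 mm high, inner face at y = +44 mm, x = -125 to -71 mm
- jig_rail (a point): middle of the foot of the straight rail right of the channel, at x = -20 mm of the jig: inner face at y = -33.5 mm, 16 mm high over the floor, x = -130 to +90 mm. Axes as the jig's. A seated soap lies along this face
- jig_shoe (a point): where the free face of the sprung wooden shoe, left of the channel, would stand with no soap: y = +29.5 mm, x = -30 to +50 mm of the jig, top 14 mm over the floor; a ramp leads on to it from x = -64 mm. A soap along the rail pushes the shoe back 2 to 3 mm; it presses with about 3 N and rubs: sliding takes some 3 to 6 N, up the ramp a little more
- jig_stop_slot (a point): floor point at x = +52 mm of the jig, about which the end stop is set by hand: a rigid wooden block, 52 mm wide, 22 mm high over the floor, whose front face stands anywhere from x = 35 to 69 mm of the jig, different each time (this point does not move with it). Home: soap on the floor between rail and shoe, front against the block
- rose_soap: round grey rose soap, 69 mm, 34 mm high, loose, origin under its middle; leave it alone
- dahlia_soap: round amber dahlia soap, 74 mm, 35 mm high, loose, origin under its middle; leave it alone
- scraper: bench scraper lying flat, 82 x 115 mm, wooden grip 16 mm thick, loose; leave it alone
- heart_soap: grey fluted heart soap, 57 x 65 mm, 37 mm high, loose, origin under its middle; leave it alone

How it is judged:
By the outcome, as a careful person would: the job done as asked, in the order asked, and still so for the second after the job is handed in, with the robot touching nothing.
It also fails if it takes over 72 s, if anything falls off the work surface, if the arm or the gripper's body presses on something with over 40 N, if the wrist force passes 120 N, or if a joint passes its speed limit or range.

## Robot

A 6-joint arm with a two-finger parallel gripper is mounted at the origin on a cart in front of the work surface, level with it; the furniture and walls round the work are solid. World frame = base frame: x ahead of the robot, y to its left, z up, the work surface at z = 0. Lengths are in m, angles in rad, forces in N, time in s.
With the tool pointing down it reaches from about 0.225 to 0.875 m from the base axis. Payload 3.4 kg.
Tool frame: the origin (TCP) lies on the centre line of the jaws, within the pads' length; the fingertips stand 19 mm ahead of it and the grasp point (between the pads) is the TCP (nose_length is the distance from the TCP to the fingertips, in m); z points along the fingers, y is the direction in which the jaws open and shut (so a half turn about z gives the same grasp; the last joint's range is limited). The gripper opens to 85 mm and grips with 20 to 120 N. Pads are 22 mm wide; open, the fingers measure 114 mm over their backs; the gripper's body (76 mm by 85 mm) begins 54 mm behind the grasp point. The pads swing forward as they close: fully open they stand 13 mm farther back than shut.
Start: joints at [-0.121, 0.276, 1.505, -0, 1.361, -0.121], TCP at [0.575, -0, 0.25] pointing down, gripper open.
Joint ranges: [-2.89, 2.89], [-0.75, 2.08], [0.22, 2.7], [-1.18, 4.32], [0.11, 2.71], [-2.7, 2.7]. Speed limits (rad/s): [2.57, 2.57, 3.14, 3.14, 3.14, 3.14].

## Interface

Orientations are given as a unit quaternion [w, x, y, z].
In Python, from rig import * gives the robot as it stands.
- The arm moves only by the shell command python3 -m jog 'ROWS' [OPENING] [FORCE]. ROWS is JSON, one flat list of numbers, 6 for each row, row after row: the shift along the tool's x, y, z in mm, then the turn, a rotation vector about the tool's x, y, z in degrees. In form: [tx, ty, tz, wx, wy, wz, tx, ty, tz, wx, wy, wz, ...]. A call has 1 to 10 rows; each row is the pose to reach, as a shift and turn from the pose commanded when the call began, along the tool's axes at that moment; what a row does not reach only later rows make up. A row lasts 1/8 s, in which the tool goes at most 62.5 mm and 10.7 degrees, less where a joint would pass 70% of its speed; a pose out of reach is approached as far as the arm can. A call with a gripper value outside its range is refused whole. OPENING is the closure, from 0 (fully open) to 1 (shut), set as the call begins (- or left out, the last holds). The fingers move at their own pace and stop on an object; FORCE is the grip in N (left out, the last holds). Time passes only in rows, so rows that repeat a pose let the fingers close. It gives the time, the measured TCP pose, the force and the opening at its end, in the units of the state.
- get_state(): the state, without advancing time (a new reading comes with each control period).
- get_image(name): name is "scene" or "side" or "wrist"; returns a dict with "frame" (480x640x3 uint8, red, green, blue), "camera_matrix" (3x3 intrinsics, pixels), "k1" (the pictures are not rectified: a ray, as slopes to the right and down, at radius r is drawn at 1 + k1 r^2 times it, then the intrinsics apply), "rvec" (rotation vector, rad) and "tvec" (3), from world to camera coordinates, as OpenCV has them. Camera axes: x right, y down, z forward; pixel columns grow to the right and rows downward; lengths in m; the calibration is good to about 2 mm. A picture is of the moment at which its call begins. There is no depth.
- sign_off(): hands the job in, once; it reports no verdict.
The state is a dict: "clock": time; "qpos": joint angles; "qd": joint speeds; "effort": joint torques, N m; "position": TCP position; "ee_rot": TCP orientation; "contact_force": force on the tool from outside, world axes, zero at the start; "moment": the same for the moment, N m; "width": finger opening in m.
Only numpy, scipy, OpenCV 4.12 (cv2) and the standard library are available. Lean on these libraries where they do the work, as an engineer would, in place of code of your own. Each camera call takes 0.05 s, during which the arm holds its last target.

## Working session

There is one attempt and no reset: what is moved stays moved. The work goes in short steps, Python scripts to look and compute and a shell command to move; the robot and the scene stay as the last step left them, time stands still between calls to the robot, and variables do not carry over. Pictures are saved under pics/ and viewed, and the job is handed in when it is done.

```bash
ls; mkdir -p pics; cat > h.py <<'E'
from rig import *
import numpy as np, cv2
def snap(n,f):
    d=get_image(n); cv2.imwrite('pics/'+f,cv2.cvtColor(d['frame'],cv2.COLOR_RGB2BGR)); 
    np.savez('pics/'+f+'.npz',**{k:np.array(v) for k,v in d.items()}); return d
def load(f): return dict(np.load('pics/'+f+'.npz'))
def proj(d,P):
    P=np.atleast_2d(np.array(P,float)); R,_=cv2.Rodrigues(np.array(d['rvec'],float)); 
    c=P@R.T+np.array(d['tvec']).ravel(); s=c[:,:2]/c[:,2:]; r2=(s**2).sum(1,keepdims=True)
    s=s*(1+float(d['k1'])*r2); K=np.array(d['camera_matrix']); return s@K[:2,:2].T+K[:2,2]
def ray(d,uv):
    K=np.array(d['camera_matrix'],float); 
    s=cv2.undistortPoints(np.array(uv,float).reshape(-1,1,2),K,np.array([float(d['k1']),0,0,0,0])).reshape(-1,2)
    R,_=cv2.Rodrigues(np.array(d['rvec'],float)); o=-R.T@np.array(d['tvec'],float).ravel()
    return o,np.c_[s,np.ones(len(s))]@R
def atz(d,uv,z):
    o,v=ray(d,uv); t=(z-o[2])/v[:,2]; return o+v*t[:,None]
E
python3 - <<'E'
from h import *
for n in ("scene","side","wrist"):
    d=snap(n,n+'0.png'); o,_=ray(d,[[320,240]]); print(n,o,d['k1'],d['camera_matrix'][0][0])
print(get_state())
E
```

```text
pics
scene [-0.01983162  0.98669845  1.09333332] -0.0770881775140434 578.9003753111284
side [ 1.17070922 -0.51246697  0.60648557] -0.009552253619592504 495.92603697055193
wrist [0.57513993 0.0795492  0.37232238] 0.009143715347853302 341.54585729014195
{'clock': 0.15, 'qpos': array([-1.21006976e-01,  2.76462333e-01,  1.50585749e+00,  1.24962128e-05,
        1.36069394e+00, -1.20997114e-01]), 'qd': array([ 5.22108046e-04, -3.96209437e-03, -1.94585375e-03, -1.99471914e-04,
        8.79056804e-05, -5.07393905e-04]), 'effort': array([ 9.65923646e-04, -4.17143512e+01, -2.46032345e+01, -1.26433165e-04,
        7.58384820e-03, -3.43765259e-05]), 'position': array([5.74628556e-01, 4.00212470e-05, 2.49625169e-01]), 'ee_rot': array([-5.63180395e-04,  7.07111014e-01,  7.07102191e-01, -4.33307233e-04]), 'contact_force': array([-0.45744495, -0.84504757,  0.09569741]), 'moment': array([ 0.00751391, -0.01385378, -0.03080112]), 'width': 0.08525765111843106}
```

View pics/scene0.png

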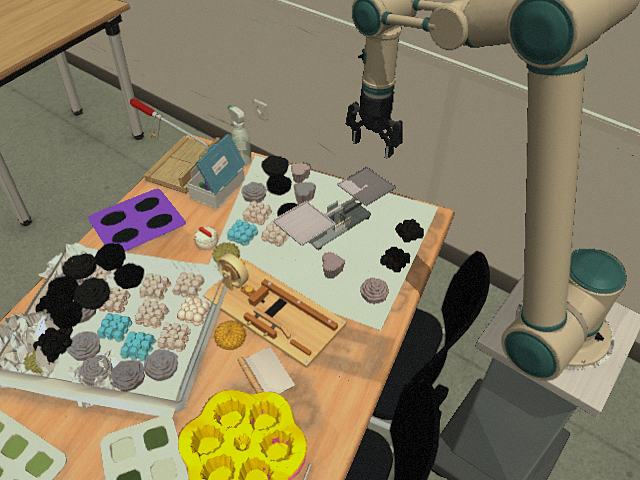

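View pics/side0.png

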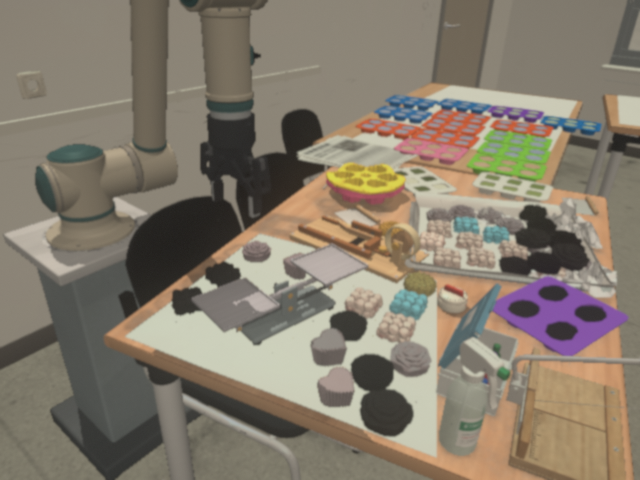

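View pics/wrist0.png

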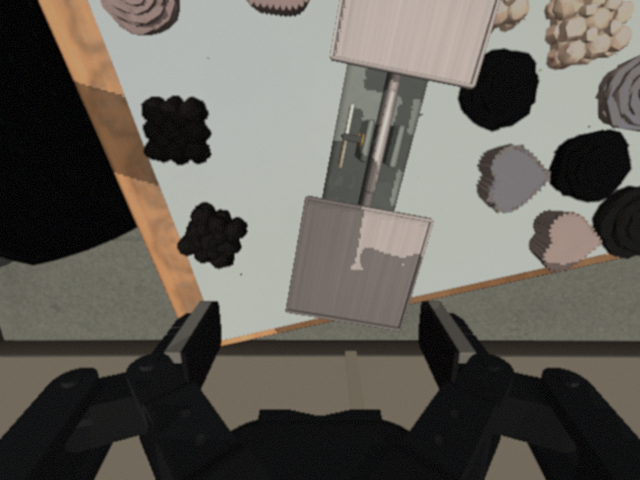

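```bash
python3 - <<'E'
from h import *
d=load('wrist0.png'); f=d['frame'][:,:,::-1]
cv2.imwrite('pics/w_soaps.png',cv2.resize(f[60:300,100:420],None,fx=2.5,fy=2.5,interpolation=cv2.INTER_CUBIC))
print('soaps z18',atz(d,[[177,130],[213,236]],.018))
d=load('scene0.png'); f=d['frame'][:,:,::-1]
cv2.imwrite('pics/s_jig.png',cv2.resize(f[240:370,200:360],None,fx=4.5,fy=4.5,interpolation=cv2.INTER_CUBIC))
cv2.imwrite('pics/s_bal.png',cv2.resize(f[150:290,270:430],None,fx=4.2,fy=4.2,interpolation=cv2.INTER_CUBIC))
print('jig spindle end..',atz(d,[[345,325],[306,362]],.014), atz(d,[[408,229],[395,260]],.018))
E
```

```text
soaps z18 [[ 0.43395074  0.07626655  0.018     ]
 [ 0.45874017 -0.03369068  0.018     ]]
jig spindle end.. [[0.40645729 0.32312326 0.014     ]
 [0.41432266 0.45580018 0.014     ]] [[ 0.45870906 -0.03171     0.018     ]
 [ 0.42501122  0.08437842  0.018     ]]
```

View pics/w_soaps.png

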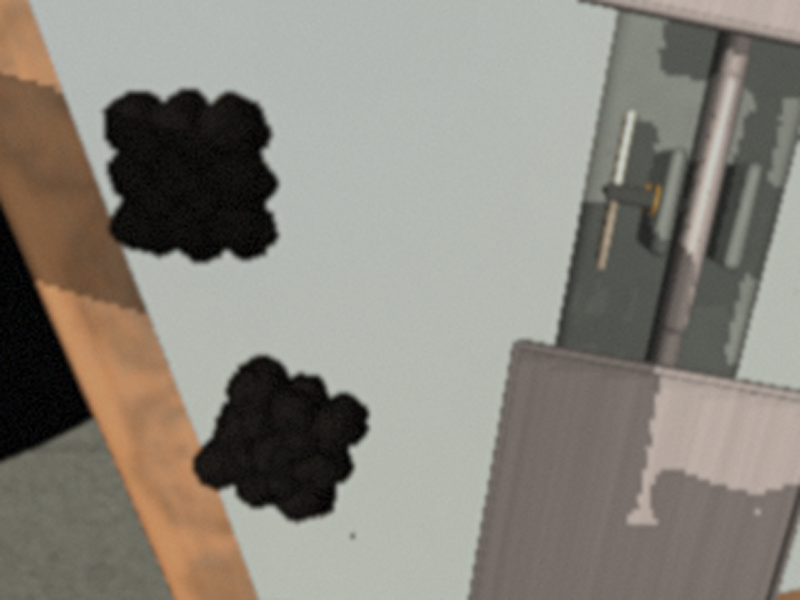

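View pics/s_jig.png

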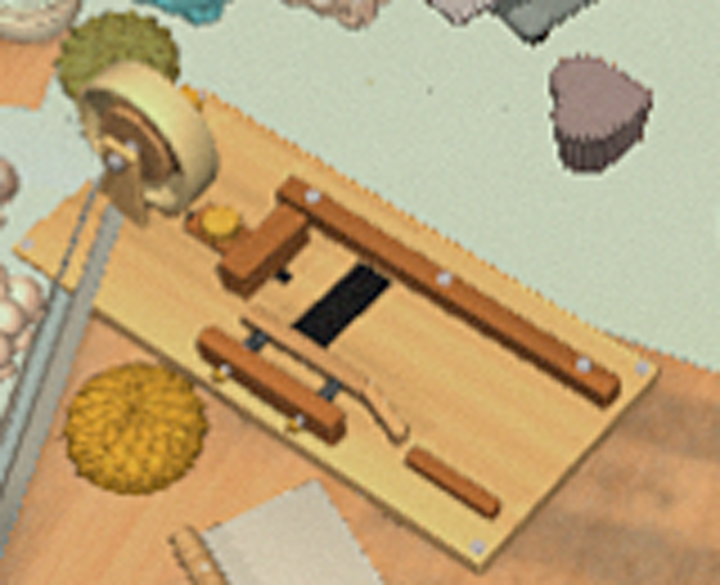

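View pics/s_bal.png

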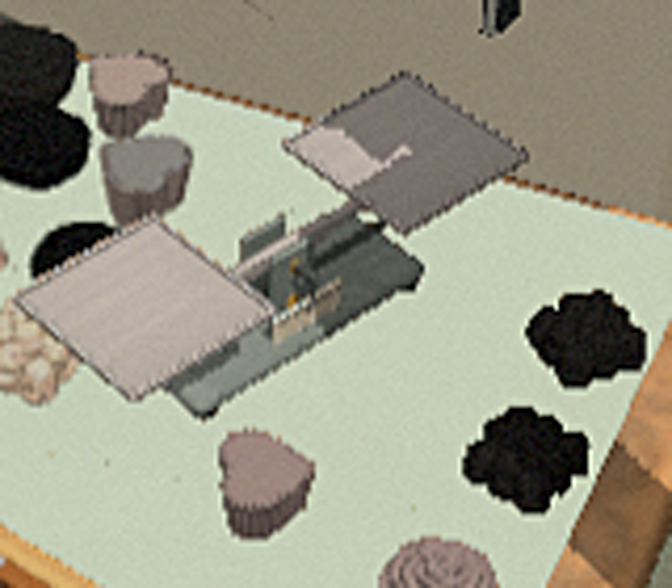

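```bash
cat > fit.py <<'E'
from h import *
from scipy.optimize import minimize, least_squares
d=load('wrist0.png')
# pan: right pan outer rim corners at z=.087
rp=atz(d,[[306,197],[432,218],[403,327],[287,310]],.087)
print('pan corners',rp[:,:2]); 
print('sides',[np.linalg.norm(rp[i]-rp[(i+1)%4]) for i in range(4)], 'mid',rp.mean(0))
lp=atz(d,[[331,58],[475,87]],.087); print(lp, np.linalg.norm(lp[0]-lp[1]))
s=load('scene0.png')
q=np.array([[405,72],[528,158],[405,233],[284,146]])/4.2+[270,150]
a=atz(s,q,.087); print('scene right pan',a[:,:2],a.mean(0))
q=np.array([[155,217],[273,312],[137,398],[17,298]])/4.2+[270,150]
a=atz(s,q,.087); print('scene left pan',a[:,:2],a.mean(0))
# soaps silhouette
def model(x,y,th):
    pts=[]
    c,sn=np.cos(th),np.sin(th)
    for i in (-1,0,1):
        for j in (-1,0,1):
            for z,r,sp in ((0.008,.0115,.0213),(.018,.0115,.019),(.025,.0105,.0178),(.031,.007,.017)):
                a=np.linspace(0,2*np.pi,14)[:-1]
                X=i*sp+r*np.cos(a);Y=j*sp+r*np.sin(a)
                pts.append(np.c_[x+c*X-sn*Y,y+sn*X+c*Y,np.full(13,z)])
    return pts
def mask(d,box):
    f=d['frame'].astype(int).sum(2); m=np.zeros(f.shape,np.uint8); x0,y0,x1,y1=box; m[y0:y1,x0:x1]=f[y0:y1,x0:x1]<150; 
    n,l,st,_=cv2.connectedComponentsWithStats(m); k=1+np.argmax(st[1:,4]); return (l==k).astype(np.uint8)
def render(d,p,box,S=4):
    x0,y0,x1,y1=box; m=np.zeros(((y1-y0)*S,(x1-x0)*S),np.uint8)
    pts=model(*p)
    for k in range(0,len(pts),4):
        allp=proj(d,np.vstack(pts[k:k+4])); h=cv2.convexHull(((allp-[x0,y0]+.5)*S).astype(np.int32)); cv2.fillConvexPoly(m,h,1)
    return cv2.resize(m.astype(np.float32),(x1-x0,y1-y0),interpolation=cv2.INTER_AREA)
def fit(views,p0):
    ms=[mask(d,b)[b[1]:b[3],b[0]:b[2]].astype(np.float32) for d,b in views]
    def cost(q):
        p=(q[0]/1e3,q[1]/1e3,q[2]/57.3)
        return sum(np.abs(render(d,p,b)-m).sum()/m.sum() for (d,b),m in zip(views,ms))
    best=None
    for t in range(-45,45,10):
        r=minimize(cost,[p0[0],p0[1],t],method='Nelder-Mead',options=dict(initial_simplex=[[p0[0],p0[1],t],[p0[0]+6,p0[1],t],[p0[0],p0[1]+6,t],[p0[0],p0[1],t+8]],xatol=.05,fatol=1e-4))
        if best is None or r.fun<best.fun: best=r
    return best.x,best.fun
if __name__=='__main__':
  for name,p0,wb,sb in (('near+y',(430,80),(125,80,225,175),(375,240,418,278)),('near-y',(458,-33),(165,190,260,280),(390,212,430,248))):
    print(name,'wrist',fit([(d,wb)],p0),'scene',fit([(s,sb)],p0))
E
python3 fit.py
```

```text
pan corners [[ 0.56336627  0.02296378]
 [ 0.67165451  0.00457362]
 [ 0.65470484 -0.10323546]
 [ 0.54407342 -0.084894  ]]
sides [np.float64(0.1098387032524132), np.float64(0.1091333526433797), np.float64(0.11214151707291391), np.float64(0.10956968754130532)] mid [ 0.60844976 -0.04014802  0.087     ]
[[0.58346868 0.12828966 0.087     ]
 [0.69393755 0.10809646 0.087     ]] 0.11229931536900631
scene right pan [[ 0.64902075 -0.10332542]
 [ 0.53792641 -0.08080596]
 [ 0.55859864  0.02717107]
 [ 0.66615907  0.007701  ]] [ 0.60292622 -0.03731483  0.087     ]
scene left pan [[0.68782416 0.11219573]
 [0.58005965 0.13410632]
 [0.59840961 0.23980937]
 [0.70676721 0.22020357]] [0.64326516 0.17657875 0.087     ]
near+y wrist (array([430.53070982,  75.30300562,  -2.0049666 ]), np.float64(0.11310308426618576)) scene (array([429.64716689,  77.58292284,  -0.65197227]), np.float64(0.10521042346954346))
near-y wrist (array([456.49628673, -35.86199693, -27.28044071]), np.float64(0.13168378174304962)) scene (array([456.01419581, -34.12915283, -26.54841517]), np.float64(0.11115771532058716))
```

```bash
python3 - <<'E'
from h import *
import rig
print([x for x in dir(rig) if not x.startswith('__')], getattr(rig,'nose_length',None))
d=load('wrist0.png'); print('ctr',atz(d,[[320,240],[0,240],[640,240],[320,0],[320,330]],.014))
s=load('scene0.png')
q=np.array([[15,247],[192,92],[662,370],[480,568]])/4.5+[200,240]
a=atz(s,q,.014); print('board',a[:,:2])
q=np.array([[290,180],[618,380],[450,265]])/4.5+[200,240]; print('rail top',atz(s,q,.03)[:,:2])
si=load('side0.png')
for z in (.25,.24,.231,.22,.21): print(z,proj(si,[[.575-.05,0,z],[.575+.05,0,z]]))
f=si['frame'][:,:,::-1]; cv2.imwrite('pics/side_grip.png',cv2.resize(f[100:230,170:300],None,fx=4.5,fy=4.5,interpolation=cv2.INTER_CUBIC))
E
```

```text
['MotionError', 'get_image', 'get_state', 'nose_length', 'sign_off'] 0.019
ctr [[ 0.57521263 -0.03964899  0.014     ]
 [ 0.22383575 -0.03951397  0.014     ]
 [ 0.92586186 -0.03973259  0.014     ]
 [ 0.57526307  0.18727141  0.014     ]
 [ 0.57518585 -0.15422679  0.014     ]]
board [[0.72376523 0.46306682]
 [0.72667616 0.32262288]
 [0.40729807 0.31376108]
 [0.40649106 0.46322791]]
rail top [[0.63090508 0.34638813]
 [0.41463474 0.34248834]
 [0.52721702 0.3379279 ]]
0.25 [[217.72640513 198.01640826]
 [257.29123659 214.42785598]]
0.24 [[218.13493482 203.1762483 ]
 [257.50236232 219.84326454]]
0.231 [[218.49907189 207.77327865]
 [257.69043826 224.66457369]]
0.22 [[218.93964037 213.33254746]
 [257.91785475 230.4907711 ]]
0.21 [[219.33593502 218.33066171]
 [258.12229026 235.72485693]]
```

View pics/side_grip.png

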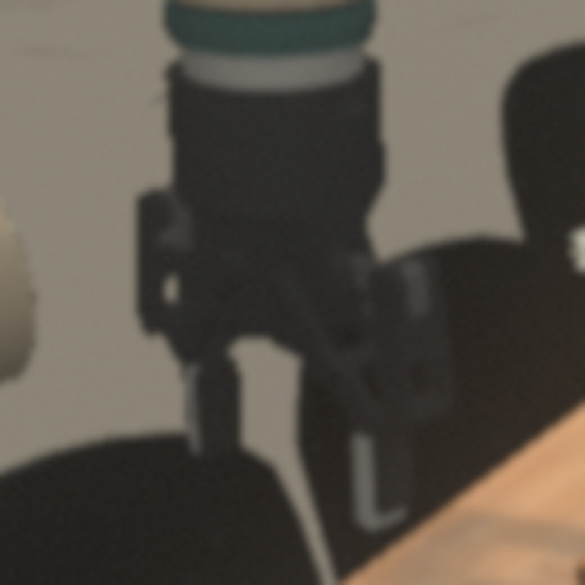

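```bash
python3 -m jog '[-0,0,0,0,0,0, 40,-5,0,0,0,0, 100,-10,0,0,0,0, 160,-15,0,0,0,0, 220,-25,0,0,0,0, 280,-35,0,0,0,0, 335,-35,0,0,0,0, 370,-35,0,0,0,0, 370,-35,0,0,0,0, 370,-35,0,0,0,0]' 0.25
python3 - <<'E'
from h import *
d=snap('wrist','w1.png'); snap('side','side1.png'); s=get_state(); print(s['clock'],s['position'],s['ee_rot'],s['width'],s['contact_force'])
E
```

```text
clock: 1.4
position: [0.5399, 0.3694, 0.25]
ee_rot: [0.0, 0.707, 0.707, -0.001]
contact_force: [0.7, -0.6, -0.4]
width: 0.0644
1.5 [0.54013445 0.36872431 0.25034669] [ 1.95945048e-04  7.07549292e-01  7.06663907e-01 -2.89673480e-04] 0.06364365557562084 [-0.24274858  0.67033242 -0.3932264 ]
```

View pics/w1.png

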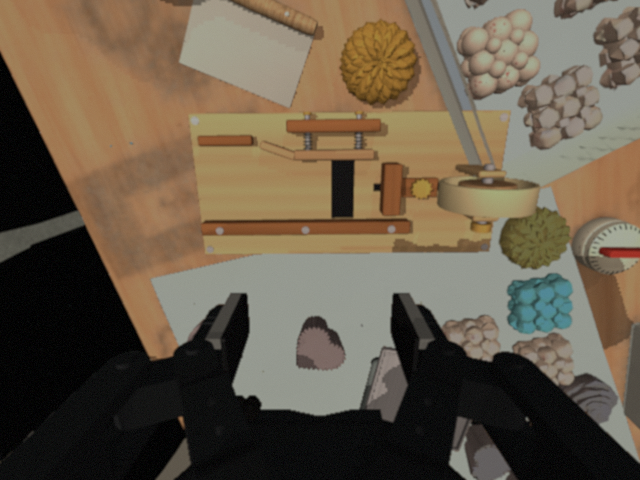

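```bash
python3 - <<'E'
from h import *
d=load('w1.png'); f=d['frame'][:,:,::-1]
cv2.imwrite('pics/w1a.png',cv2.resize(f[95:265,180:440],None,fx=3,fy=3,interpolation=cv2.INTER_CUBIC))
f=load('side1.png')['frame'][:,:,::-1]
si=load('side1.png'); p=proj(si,[[.54,.3687,.25],[.54-.04,.3687,.2373],[.54+.04,.3687,.2373],[.54-.04,.3687,.225],[.54+.04,.3687,.225]]);print(p)
x,y=p[0].astype(int); x0=max(x-75,0);y0=max(y-70,0)
print(x0,y0);cv2.imwrite('pics/side1a.png',cv2.resize(f[y0:y0+110,x0:x0+150],None,fx=5,fy=5,interpolation=cv2.INTER_CUBIC))
E
```

```text
[[348.64186827 151.55697698]
 [334.49634167 153.0312646 ]
 [362.76874918 160.99465668]
 [334.29471354 158.10488081]
 [362.41186645 166.23038899]]
273 81
```

View pics/w1a.png

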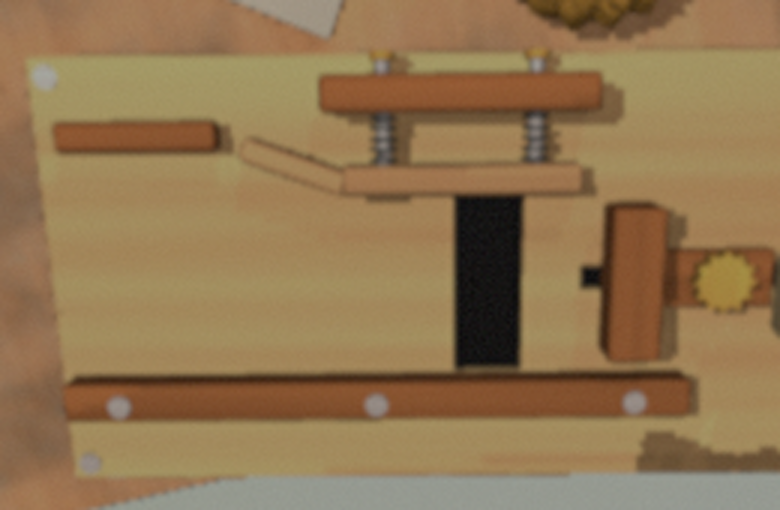

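View pics/side1a.png

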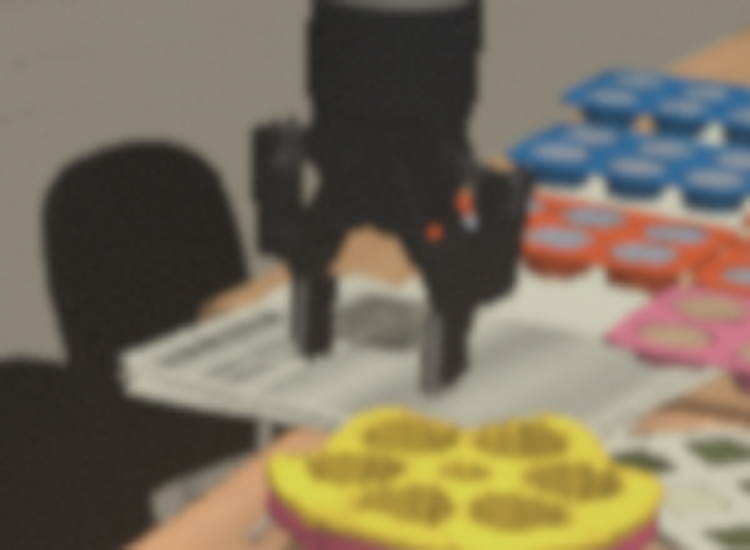

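```bash
cat > jigfit.py <<'E'
from h import *
from scipy.optimize import least_squares
d=load('w1.png')
J=np.array([[-130,-33.5,30],[90,-33.5,30],[-125,44,24],[-71,44,24],[50,29.5,28],[-30,29.5,28]])/1e3
uv=np.array([[66,389],[690,380],[57,152],[217,150],[583,193],[344,193]])/3+[180,95]-1/3
def T(p,P): 
    c,s=np.cos(p[2]),np.sin(p[2]); P=np.atleast_2d(P); return np.c_[p[0]+c*P[:,0]-s*P[:,1],p[1]+s*P[:,0]+c*P[:,1],P[:,2]]
def run(d,J,uv):
    r=least_squares(lambda p:(proj(d,T(p,J))-uv).ravel(),[.54,.39,0]); print(r.x[:2],np.degrees(r.x[2]));print(r.fun.reshape(-1,2).round(1)); return r.x
p=run(d,J,uv)
def tojig(p,w):
    c,s=np.cos(p[2]),np.sin(p[2]); w=w[:,:2]-p[:2]; return np.c_[c*w[:,0]+s*w[:,1],-s*w[:,0]+c*w[:,1]]
stop=np.array([[603,352],[608,206]])/3+[180,95]-1/3
print('stop top edge',tojig(p,atz(d,stop,.036))*1e3)
b=np.array([[78,476],[28,60]])/3+[180,95]-1/3
print('board',tojig(p,atz(d,b,.014))*1e3)
s=load('scene0.png')
J2=np.array([[-130,-33.5,30],[90,-33.5,30],[-125,44,24],[-71,44,24],[50,29.5,28],[-30,29.5,28]])/1e3
uv2=np.array([[606,404],[285,197],[498,507],[407,452],[245,318],[365,385]])/4.5+[200,240]-.4
p2=run(s,J2[:4],uv2[:4])
E
python3 jigfit.py
```

```text
[0.54548273 0.38797569] 0.6254283659332608
[[-1.8 -1.2]
 [ 1.9 -0.5]
 [-1.2  0.4]
 [ 0.3  0.5]
 [ 1.1  0.1]
 [-0.3  1.1]]
stop top edge [[ 56.43623642 -22.21362445]
 [ 55.90109234  26.15076859]]
board [[-133.56992272  -73.01797192]
 [-133.13620977   73.11624676]]
[0.54190394 0.3903936 ] -1.236846053118533
[[-0.3  0.7]
 [-0.9 -1.3]
 [-0.2  0.6]
 [ 1.4 -0.3]]
```

```bash
python3 -m jog '[-20,-8,0,0,0,0, -60,-25,5,0,0,0.5, -110,-45,25,0,0,1, -165,-65,60,0,0,1.5, -220,-85,100,0,0,1.5, -265,-100,125,0,0,1.5, -292,-110,140,0,0,1.5, -292,-110,140,0,0,1.5, -292,-110,140,0,0,1.5]' 0
python3 - <<'E'
from h import *
from fit import fit
d=snap('wrist','w2.png'); s=get_state(); print(s['clock'],s['position'],s['ee_rot'],s['width'],s['contact_force'])
print(proj(d,[[.4305,.0765,.018]]))
E
```

```text
clock: 2.62
position: [0.4311, 0.0777, 0.1111]
ee_rot: [0.001, 0.717, 0.697, 0.001]
contact_force: [-0.7, 0.5, 0.7]
width: 0.0855
pan corners [[ 0.56336627  0.02296378]
 [ 0.67165451  0.00457362]
 [ 0.65470484 -0.10323546]
 [ 0.54407342 -0.084894  ]]
sides [np.float64(0.1098387032524132), np.float64(0.1091333526433797), np.float64(0.11214151707291391), np.float64(0.10956968754130532)] mid [ 0.60844976 -0.04014802  0.087     ]
[[0.58346868 0.12828966 0.087     ]
 [0.69393755 0.10809646 0.087     ]] 0.11229931536900631
scene right pan [[ 0.64902075 -0.10332542]
 [ 0.53792641 -0.08080596]
 [ 0.55859864  0.02717107]
 [ 0.66615907  0.007701  ]] [ 0.60292622 -0.03731483  0.087     ]
scene left pan [[0.68782416 0.11219573]
 [0.58005965 0.13410632]
 [0.59840961 0.23980937]
 [0.70676721 0.22020357]] [0.64326516 0.17657875 0.087     ]
2.675 [0.43136179 0.07817313 0.11125947] [0.00084882 0.71649437 0.69759139 0.00116075] 0.08523754604391127 [0.32631712 0.1576567  0.66573495]
[[317.77351825 252.60016005]]
```

View pics/w2.png

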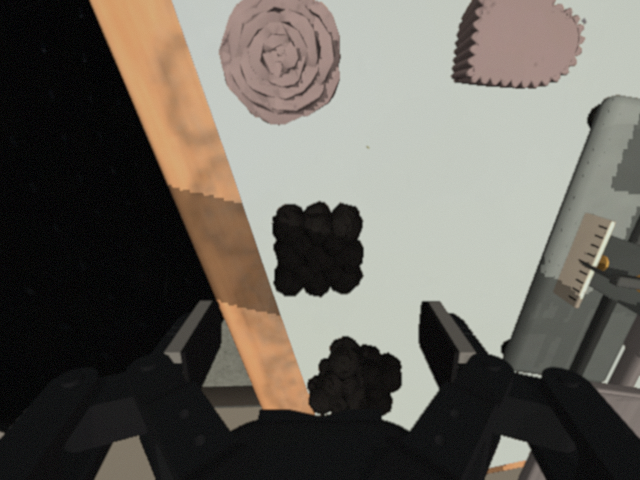

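```bash
python3 -m jog '[0,0,20,0,0,0, 0,0,55,0,0,0, 0,0,80,0,0,0, 0,0,93,0,0,0, 0,0,95,0,0,0, 0,0,95,0,0,0]' 0
python3 -m jog '[0,0,0,0,0,0, 0,0,0,0,0,0, 0,0,0,0,0,0, 0,0,0,0,0,0]' 0.4 25
python3 - <<'E'
from h import *
d=snap('wrist','w3.png');d=snap('side','side3.png'); cv2.imwrite('pics/side3c.png',cv2.resize(d['frame'][200:360,130:290,::-1],None,fx=4,fy=4))
E
```

```text
clock: 3.42
position: [0.4309, 0.0783, 0.0159]
ee_rot: [0.001, 0.716, 0.698, 0.001]
contact_force: [-0.4, -0.3, 0.9]
width: 0.0857
clock: 3.92
position: [0.4306, 0.078, 0.0164]
ee_rot: [0.001, 0.716, 0.698, 0.001]
contact_force: [-1.6, -0.5, 5.5]
width: 0.0628
```

View pics/side3c.png

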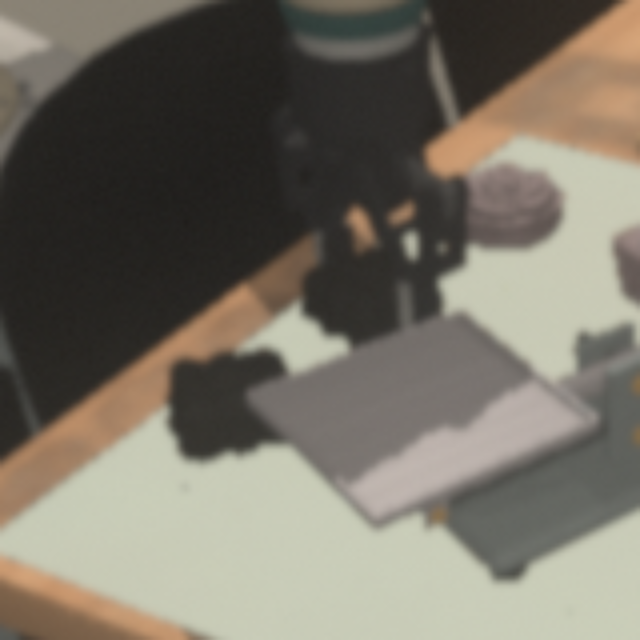

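View pics/w3.png

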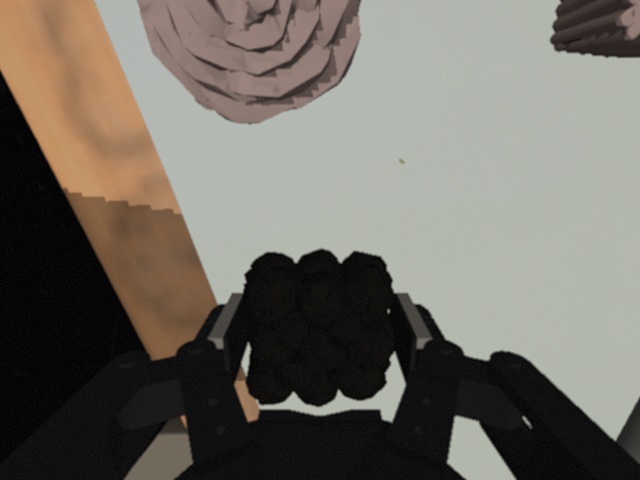

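```bash
python3 -m jog '[0,0,-5,0,0,0, 0,0,-25,0,0,0, 0,0,-60,0,0,0, 0,0,-100,0,0,0, 0,0,-135,0,0,0, 0,0,-150,0,0,0, 0,0,-150,0,0,0]'
python3 - <<'E'
from h import *
d=snap('wrist','w4.png');d=snap('side','side4.png'); cv2.imwrite('pics/side4c.png',cv2.resize(d['frame'][100:280,110:310,::-1],None,fx=4,fy=4))
print(proj(d,[[.4306,.078,.166],[.4306,.078,.1535]]))
E
```

```text
clock: 4.9
position: [0.4307, 0.078, 0.1667]
ee_rot: [0.001, 0.716, 0.698, 0.001]
contact_force: [0.2, 0.5, -1.5]
width: 0.0624
[[220.00764203 211.763235  ]
 [220.43306793 217.21554507]]
```

View pics/side4c.png

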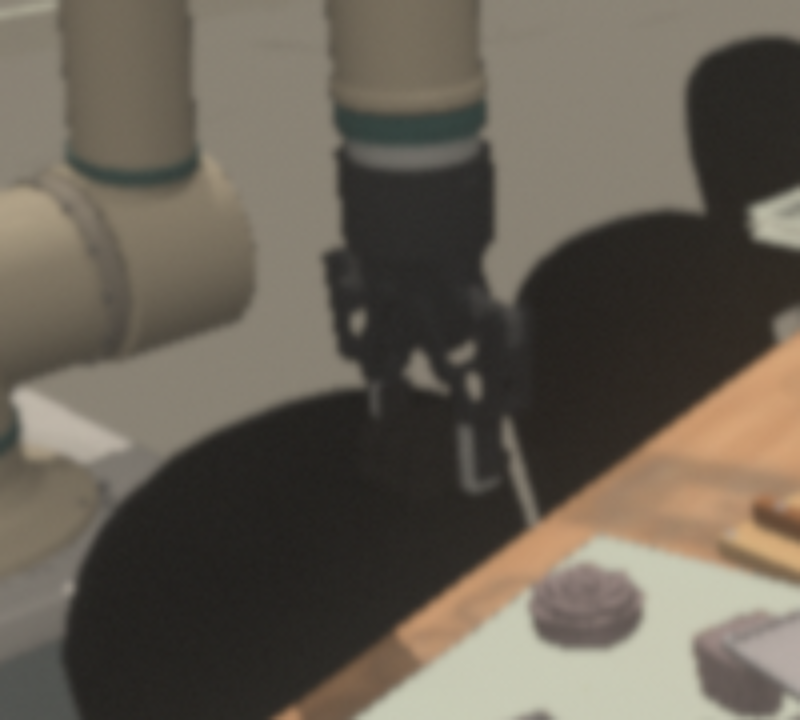

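View pics/w4.png

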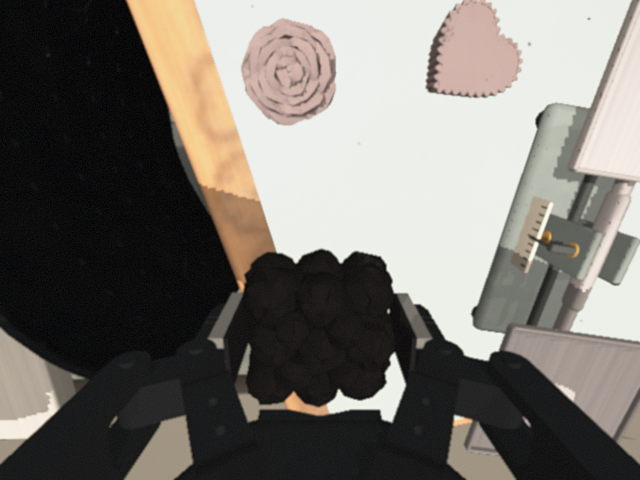

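```bash
python3 -m jog '[8,15,0,0,0,-0, 25,50,0,0,0,2, 45,95,0,0,0,4, 65,135,0,0,0,6, 85,175,0,0,0,8, 98,202,10,0,0,8.3, 103,212,25,0,0,8.3, 103,212,35,0,0,8.3, 103,212,35,0,0,8.3]'
python3 - <<'E'
from h import *
d=snap('wrist','w5.png');d=snap('side','side5.png');d=snap('scene','scene5.png'); cv2.imwrite('pics/scene5c.png',cv2.resize(d['frame'][130:290,250:430,::-1],None,fx=4,fy=4))
E
```

```text
clock: 6.12
position: [0.6425, 0.1749, 0.1285]
ee_rot: [-0.001, 0.765, 0.644, -0.002]
contact_force: [-0.9, -0.8, -0.7]
width: 0.0623
```

View pics/w5.png

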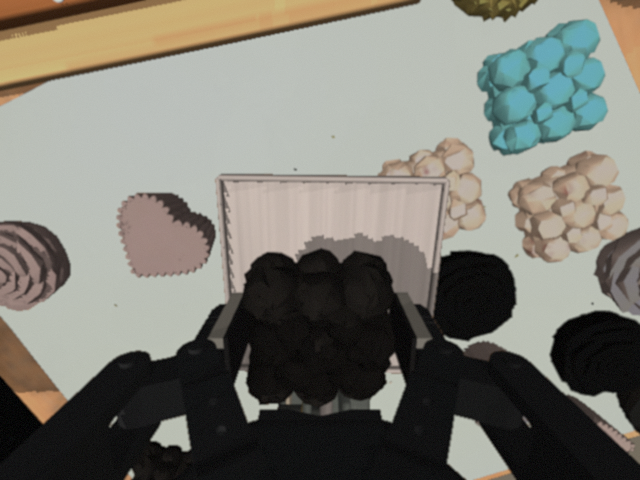

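View pics/side5.png

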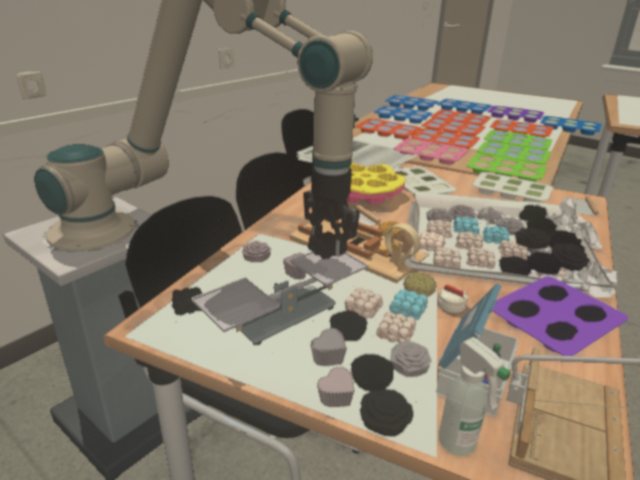

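View pics/scene5c.png

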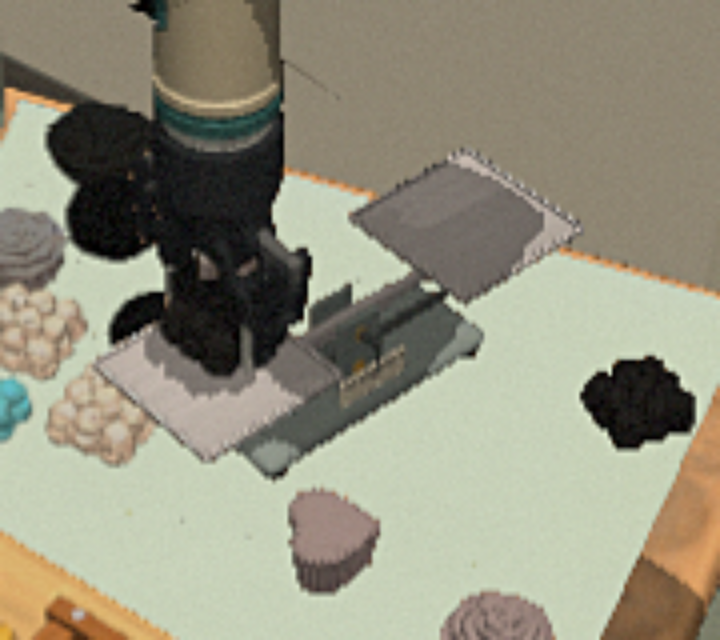

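```bash
python3 - <<'E'
from h import *
d=load('w5.png'); a=atz(d,[[219,176],[447,179]],.087); print(a,np.linalg.norm(a[0]-a[1]))
t=(a[1]-a[0])/np.linalg.norm(a[1]-a[0]); n=np.array([t[1],-t[0],0]); print('yaw',np.degrees(np.arctan2(t[1],t[0])),'centre',a.mean(0)+n*.055)
print(atz(d,[[318,250]],.16))
E
```

```text
[[0.60511148 0.23924256 0.087     ]
 [0.71212908 0.21927401 0.087     ]] 0.10886464390415815
yaw -10.56935164875245 centre [0.64853187 0.17519144 0.087     ]
[[0.65041605 0.22049265 0.16      ]]
```

```bash
python3 -m jog '[0,2,8,0,0,0, 0,4,18,0,0,0, 0,6,25,0,0,0, 0,6,28,0,0,0, 0,6,31,0,0,0, 0,6,34,0,0,0, 0,6,36,0,0,0, 0,6,38,0,0,0, 0,6,38,0,0,0]'
python3 -m jog '[0,0,0,0,0,0, 0,0,0,0,0,0]' 0.16
python3 - <<'E'
from h import *
d=snap('wrist','w6.png');d=snap('side','side6.png'); cv2.imwrite('pics/side6c.png',cv2.resize(d['frame'][150:350,170:400,::-1],None,fx=3,fy=3))
E
```

```text
clock: 7.4
position: [0.6505, 0.1744, 0.0922]
ee_rot: [-0.0, 0.765, 0.644, -0.0]
contact_force: [-0.4, -0.1, -1.0]
width: 0.0629
clock: 7.65
position: [0.6508, 0.1744, 0.0927]
ee_rot: [0.0, 0.765, 0.644, 0.0]
contact_force: [-0.4, 0.4, 0.6]
width: 0.0716
```

View pics/w6.png

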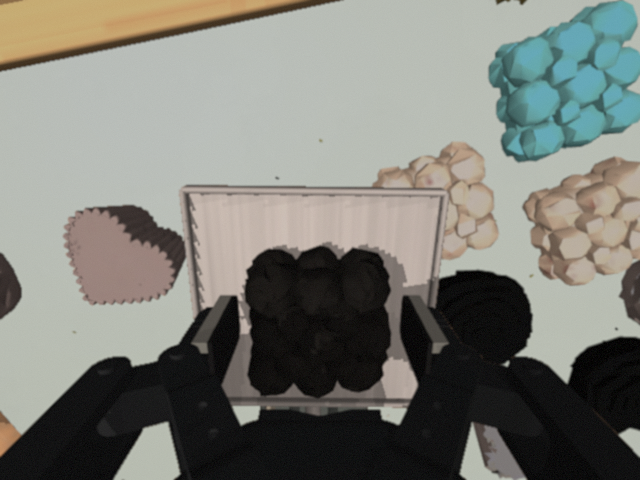

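View pics/side6c.png

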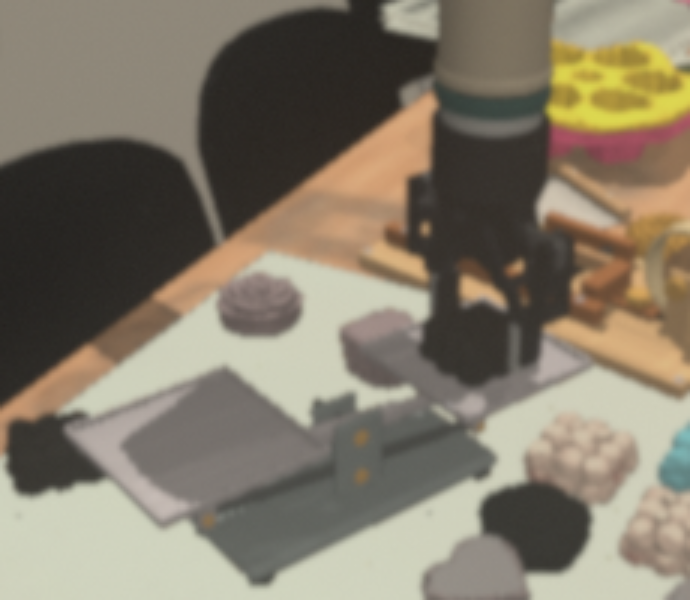

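```bash
python3 -m jog '[0,0,-20,0,0,0, 0,0,-60,0,0,0, -25,-15,-85,0,0,2, -75,-50,-85,0,0,5, -130,-85,-85,0,0,9, -180,-118,-80,0,0,13, -220,-143,-60,0,0,17, -240,-156,-30,0,0,17.2, -240,-156,-15,0,0,17.2, -240,-156,-15,0,0,17.2]' 0.06
python3 - <<'E'
from h import *
import sys,io
import contextlib
with contextlib.redirect_stdout(io.StringIO()):
    from fit import fit
d=snap('wrist','w7.png');s=get_state(); print(s['clock'],s['position'],s['ee_rot'],s['qpos'])
print(proj(d,[[.4563,-.035,.018]]))
d=snap('side','side7.png'); cv2.imwrite('pics/side7c.png',cv2.resize(d['frame'][150:350,130:400,::-1],None,fx=2.8,fy=2.8))
E
```

```text
clock: 9.0
position: [0.4551, -0.0357, 0.1067]
ee_rot: [-0.001, 0.853, 0.522, -0.001]
contact_force: [-0.2, -0.6, 0.3]
width: 0.0801
9.05 [ 0.45613698 -0.03568171  0.10749304] [3.43941029e-05 8.52705307e-01 5.22392242e-01 5.40159342e-05] [-2.30359229e-01  2.35290539e-01  1.96308932e+00  3.34526914e-05
  9.43087613e-01  2.41109408e-01]
[[320.6430308  251.66476404]]
```

View pics/w7.png

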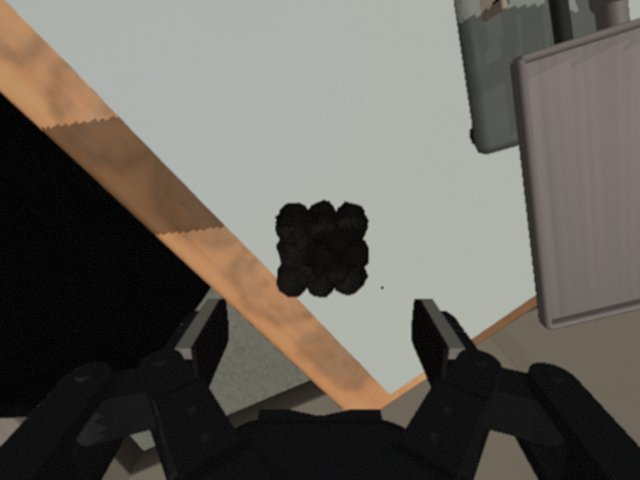

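View pics/side7c.png

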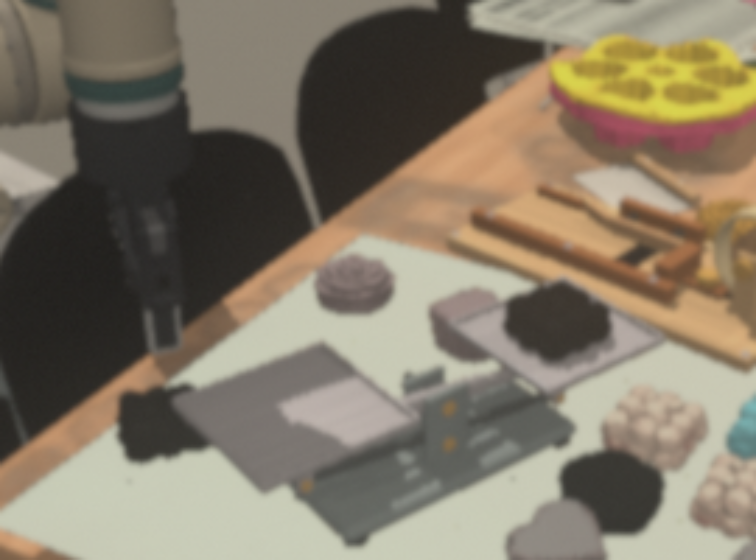

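```bash
python3 -m jog '[0,0,20,0,0,0, 0,1,55,0,0,0, 0,1,78,0,0,0, 0,1,88,0,0,0, 0,1,90,0,0,0]' 0.06
python3 -m jog '[0,0,0,0,0,0, 0,0,0,0,0,0, 0,0,0,0,0,0]' 0.4 25
python3 -m jog '[0,0,-5,0,0,0, 0,0,-25,0,0,0, 0,0,-60,0,0,0, 0,0,-110,0,0,0, 0,0,-145,0,0,0, 0,0,-155,0,0,0, 0,0,-155,0,0,0]'
```

```text
clock: 9.72
position: [0.4575, -0.0359, 0.0175]
ee_rot: [0.0, 0.852, 0.523, 0.0]
contact_force: [-0.5, 0.3, 1.0]
width: 0.0802
clock: 10.1
position: [0.4576, -0.0361, 0.0183]
ee_rot: [0.001, 0.853, 0.522, 0.001]
contact_force: [0.2, 0.3, 6.9]
width: 0.0619
clock: 10.98
position: [0.4566, -0.036, 0.1721]
ee_rot: [0.0, 0.853, 0.522, 0.0]
contact_force: [-0.7, -0.2, -1.9]
width: 0.0621
```

```bash
python3 -m jog '[5,10,0,0,0,-2, 20,45,0,0,0,-6, 38,85,0,0,0,-10, 55,120,0,0,0,-14, 65,139,10,0,0,-17.2, 65,139,27,0,0,-17.2, 65,139,27,0,0,-17.2]'
python3 - <<'E'
from h import *
d=snap('wrist','w8.png');s=get_state(); print(s['clock'],s['position'])
E
```

```text
clock: 11.85
position: [0.6074, -0.0407, 0.1417]
ee_rot: [-0.003, 0.765, 0.644, -0.003]
contact_force: [-0.8, -0.6, -0.9]
width: 0.0622
11.9 [ 0.60803122 -0.04086349  0.14321177]
```

View pics/w8.png

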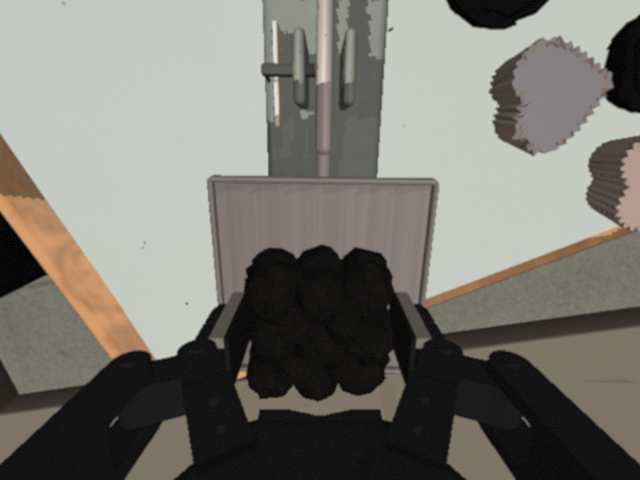

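```bash
python3 -m jog '[0,1,8,0,0,0, 0,2,18,0,0,0, 0,2,25,0,0,0, 0,2,28,0,0,0, 0,2,31,0,0,0, 0,2,34,0,0,0, 0,2,34,0,0,0]'
python3 -m jog '[0,0,0,0,0,0, 0,0,0,0,0,0]' 0.15
python3 - <<'E'
from h import *
d=snap('wrist','w9.png');d=snap('side','side9.png'); cv2.imwrite('pics/side9c.png',cv2.resize(d['frame'][150:350,130:400,::-1],None,fx=2.8,fy=2.8))
E
```

```text
clock: 12.78
position: [0.6122, -0.0416, 0.1113]
ee_rot: [0.0, 0.765, 0.644, -0.0]
contact_force: [-1.2, -0.2, 0.2]
width: 0.0626
clock: 13.02
position: [0.6125, -0.0416, 0.1117]
ee_rot: [0.0, 0.765, 0.644, 0.0]
contact_force: [-0.3, -1.4, -0.1]
width: 0.0726
```

View pics/w9.png

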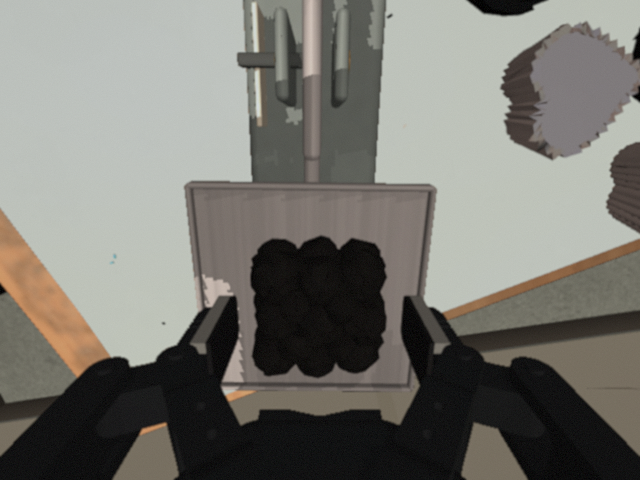

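View pics/side9c.png

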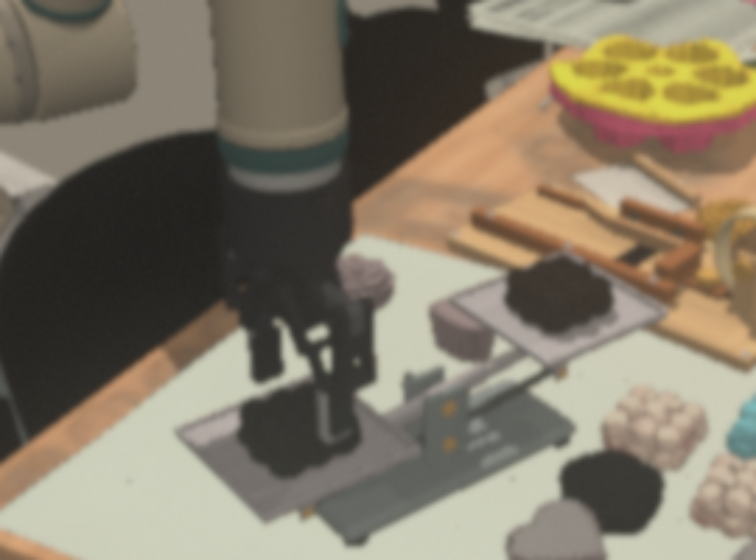

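```bash
python3 -m jog '[0,0,-10,0,0,0, 0,0,-30,0,0,0, 0,0,-40,0,0,0, 0,0,-40,0,0,0, 0,0,-40,0,0,0, 0,0,-40,0,0,0]'
python3 - <<'E'
from h import *
d=snap('wrist','w10.png');print(get_state()['position']);d=snap('side','side10.png'); cv2.imwrite('pics/side10c.png',cv2.resize(d['frame'][150:350,130:400,::-1],None,fx=2.8,fy=2.8))
E
```

```text
clock: 13.88
position: [0.6118, -0.0414, 0.1506]
ee_rot: [-0.001, 0.765, 0.644, -0.0]
contact_force: [-0.1, -1.0, -0.2]
width: 0.0725
[ 0.61180426 -0.0414898   0.15062252]
```

View pics/w10.png

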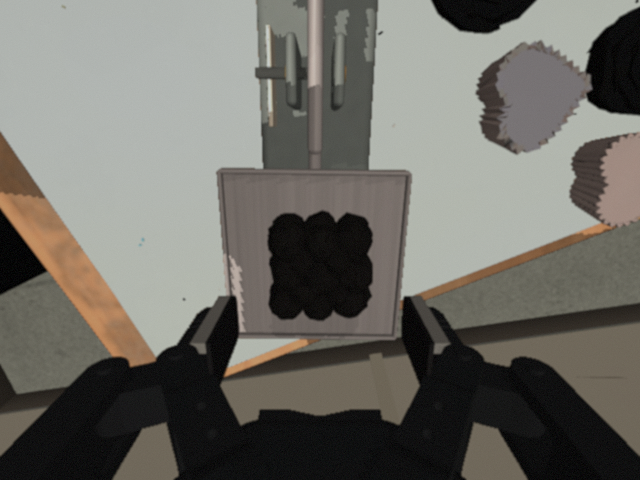

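View pics/side10c.png

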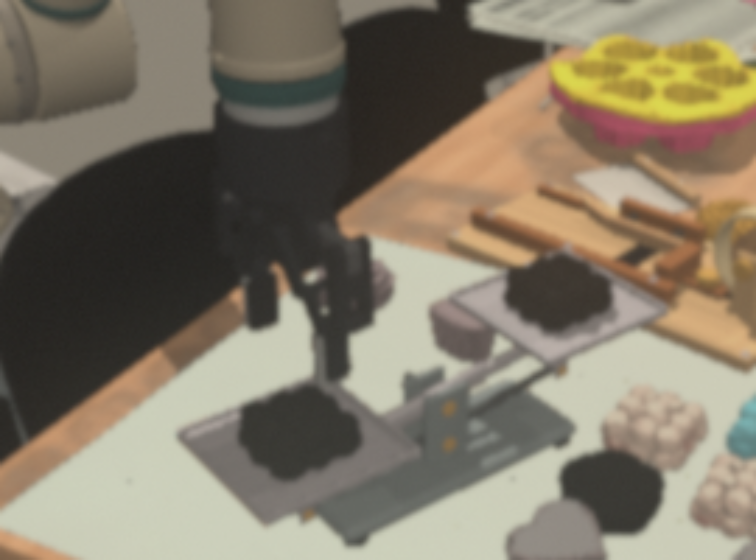

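```bash
python3 -m jog '[0,0,15,0,0,0, 0,0,35,0,0,0, 0,0,50,0,0,0, 0,0,58,0,0,0, 0,0,61,0,0,0, 0,0,61,0,0,0]'
python3 -m jog '[0,0,0,0,0,0, 0,0,0,0,0,0, 0,0,0,0,0,0]' 0.4 25
python3 -m jog '[0,0,-3,0,0,0, 0,0,-7,0,0,0, 0,0,-12,0,0,0, 0,0,-17,0,0,0, 0,0,-22,0,0,0, 0,0,-27,0,0,0, 0,0,-35,0,0,0, 0,0,-55,0,0,0, 0,0,-80,0,0,0, 0,0,-80,0,0,0]'
python3 - <<'E'
from h import *
d=snap('wrist','w11.png');d=snap('side','side11.png'); cv2.imwrite('pics/side11c.png',cv2.resize(d['frame'][150:350,130:400,::-1],None,fx=2.8,fy=2.8))
E
```

```text
clock: 14.72
position: [0.6125, -0.0416, 0.0905]
ee_rot: [0.0, 0.765, 0.644, 0.0]
contact_force: [-0.7, 0.2, -0.2]
width: 0.0724
clock: 15.1
position: [0.6125, -0.0416, 0.0912]
ee_rot: [0.0, 0.765, 0.644, 0.0]
contact_force: [-1.0, -0.2, 5.8]
width: 0.0612
clock: 16.35
position: [0.6137, -0.0418, 0.1726]
ee_rot: [0.002, 0.765, 0.644, 0.002]
contact_force: [-0.3, 0.3, -1.2]
width: 0.0618
```

View pics/w11.png

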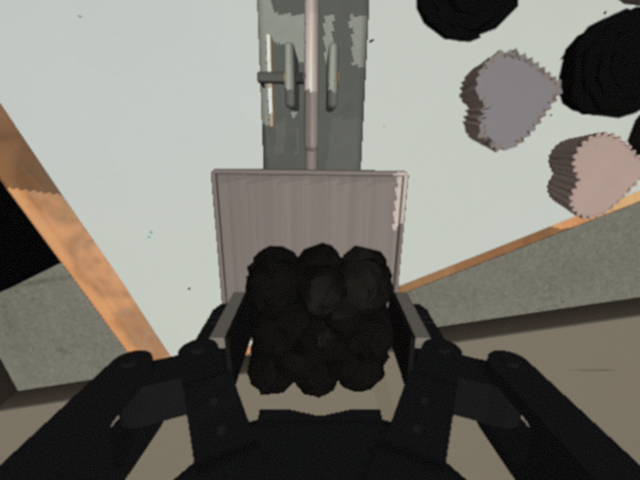

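View pics/side11c.png

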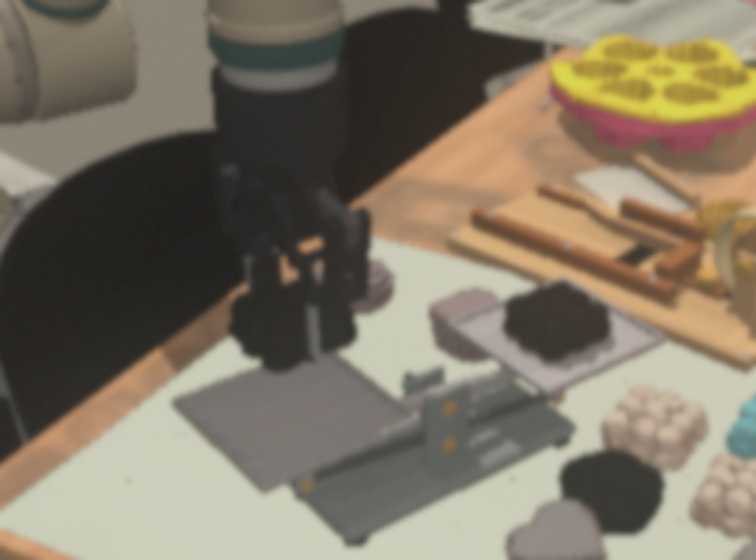

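```bash
python3 -m jog '[8,-5,-5,0,0,0, 40,-25,-15,0,0,-1, 90,-55,-15,0,0,-3, 145,-85,-15,0,0,-5, 200,-115,-15,0,0,-7, 255,-150,-15,0,0,-9, 310,-182,-10,0,0,-10.4, 360,-210,10,0,0,-10.4, 392,-228,30,0,0,-10.4, 401,-235,45,0,0,-10.4]'
python3 -m jog '[0,0,5,0,0,0, 0,0,10,0,0,0, 0,0,10,0,0,0]'
python3 - <<'E'
from h import *
d=snap('wrist','w12.png');s=get_state(); print(s['clock'],s['position'],s['ee_rot'],s['qpos']);d=snap('scene','scene12.png'); cv2.imwrite('pics/scene12c.png',cv2.resize(d['frame'][210:380,190:390,::-1],None,fx=3.8,fy=3.5))
d=snap('side','side12.png')
E
```

```text
clock: 17.7
position: [0.4467, 0.3955, 0.1236]
ee_rot: [-0.0, 0.702, 0.712, -0.001]
contact_force: [0.2, -0.4, -1.6]
width: 0.0616
clock: 18.08
position: [0.4496, 0.3924, 0.1155]
ee_rot: [0.0, 0.704, 0.71, -0.0]
contact_force: [0.2, 0.1, -1.2]
width: 0.0618
18.125 [0.4497719  0.39261083 0.1157509 ] [2.16989325e-04 7.04036004e-01 7.10164186e-01 2.93870823e-04] [ 6.01323290e-01  4.09740416e-01  1.65587857e+00 -3.59444199e-04
  1.07531508e+00  5.92827500e-01]
```

View pics/w12.png

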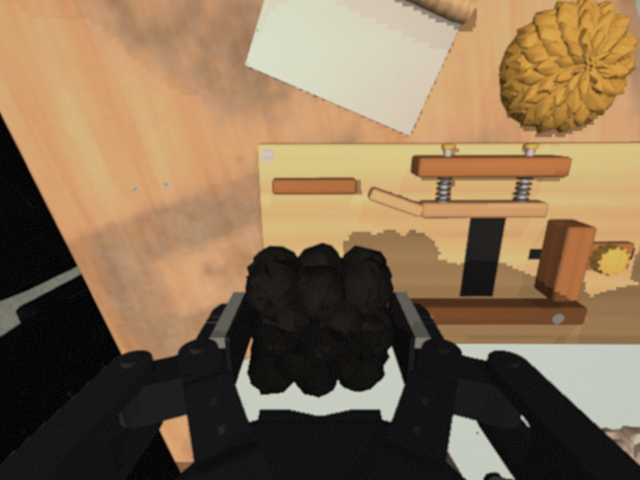

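View pics/scene12c.png

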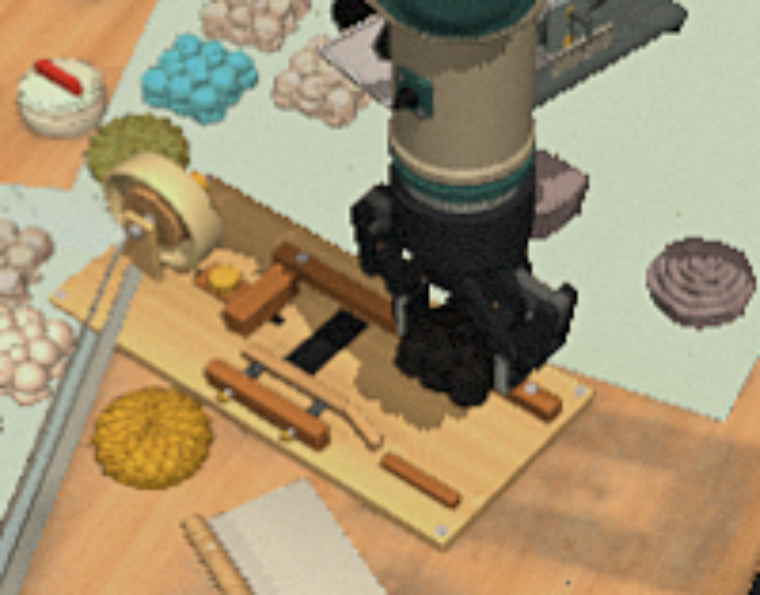

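```bash
python3 - <<'E'
from h import *
d=load('w12.png'); f=d['frame'][:,:,::-1]
cv2.imwrite('pics/w12a.png',cv2.resize(f[135:355,255:515],None,fx=3,fy=2.7,interpolation=cv2.INTER_CUBIC))
cv2.imwrite('pics/w12b.png',cv2.resize(f[185:355,400:640],None,fx=3.3,fy=3.3,interpolation=cv2.INTER_CUBIC))
E
```

```text
(no output)
```

View pics/w12a.png

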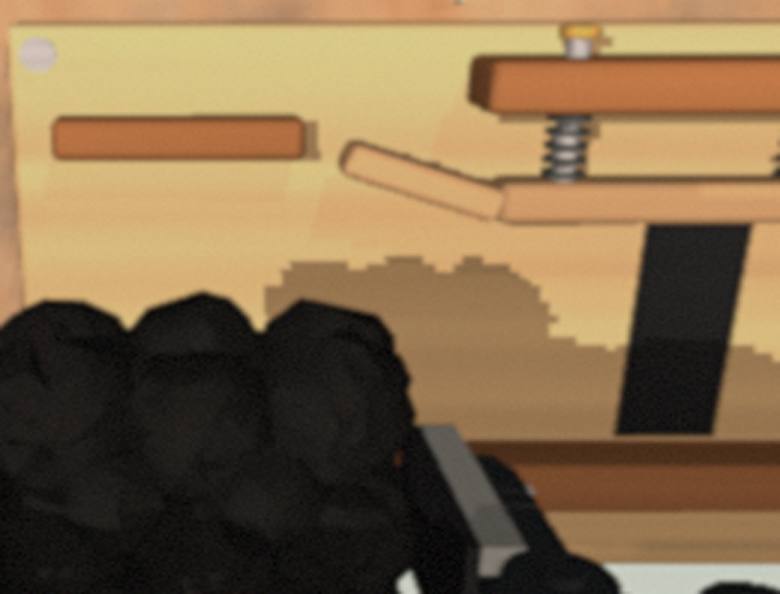

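View pics/w12b.png

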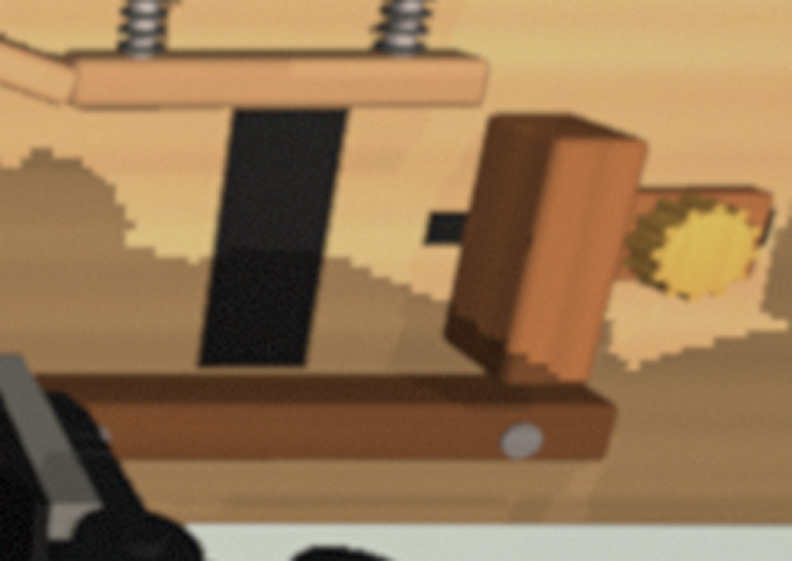

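```bash
python3 - <<'E'
import io,contextlib
with contextlib.redirect_stdout(io.StringIO()):
    from jigfit import *
d=load('w12.png')
A=lambda a,b:[255+a/3-.3,135+b/2.7-.3]
B=lambda a,b:[400+a/3.3-.3,185+b/3.3-.3]
J=np.array([[-125,44,24],[-71,44,24],[-30,29.5,28],[50,29.5,28],[90,-33.5,30]])/1e3
uv=np.array([A(53,160),A(303,160),A(502,222),B(484,105),B(617,405)])
p=run(d,J,uv)
print('foot',tojig(p,atz(d,[B(490,118),B(445,338)],.014))*1e3,'top',tojig(p,atz(d,[B(557,140),B(510,380)],.036))*1e3)
print('rail foot',tojig(p,atz(d,[B(50,376),B(400,376)],.014))*1e3, 'top',tojig(p,atz(d,[B(150,403),B(560,405)],.030))*1e3)
s=get_state()
print('tcp in jig',tojig(p,s['position'][None])*1e3)
print('soap edges tool rows; project soap at tcp:',proj(d,[[s['position'][0],s['position'][1]+e,s['position'][2]-.01] for e in (-.033,0,.033)]))
E
```

```text
[0.54417643 0.38820306] 0.3135021660692965
[[-1.6 -0.7]
 [ 0.4 -0.5]
 [-1.5  0.5]
 [ 0.8  1.1]
 [ 2.1  0.4]]
foot [[ 60.73809613  23.85860612]
 [ 61.30760043 -25.94932902]] top [[ 58.76959637  25.57288349]
 [ 60.71295696 -24.32905782]]
rail foot [[-24.11628376 -35.54394127]
 [ 53.21399224 -35.26216128]] top [[ -7.84875127 -33.18061659]
 [ 76.80292879 -33.28131296]]
tcp in jig [[-94.39544974   5.34890459]]
soap edges tool rows; project soap at tcp: [[318.34614645 377.38751545]
 [318.86905937 315.2807422 ]
 [319.46659835 244.31006039]]
```

```bash
python3 -m jog '[0,0,20,0,0,0, 0,0,45,0,0,0, 0,0,65,0,0,0, 0,0,75,0,0,0, 0,0,78,0,0,0, 0,0,79,0,0,0, 0,0,80,0,0,0, 0,0,80,0,0,0]'
python3 - <<'E'
from h import *
d=snap('wrist','w13.png');d=snap('scene','scene13.png'); cv2.imwrite('pics/scene13c.png',cv2.resize(d['frame'][250:370,220:370,::-1],None,fx=5,fy=5,interpolation=cv2.INTER_CUBIC))
E
```

```text
clock: 19.23
position: [0.4491, 0.3938, 0.0358]
ee_rot: [0.0, 0.703, 0.711, 0.0]
contact_force: [-0.4, 0.1, 0.0]
width: 0.0614
```

View pics/w13.png

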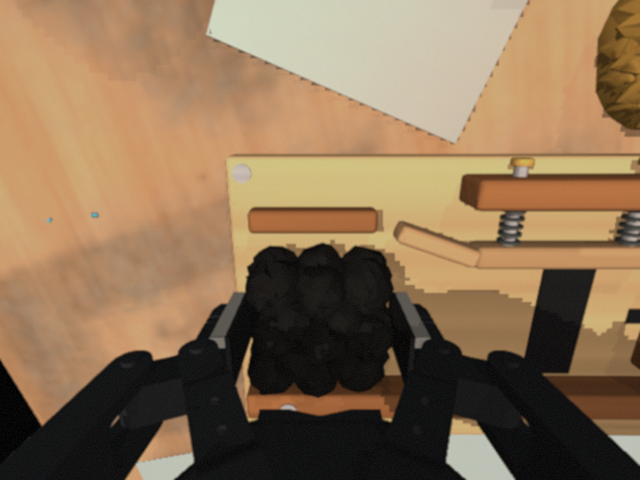

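View pics/scene13c.png

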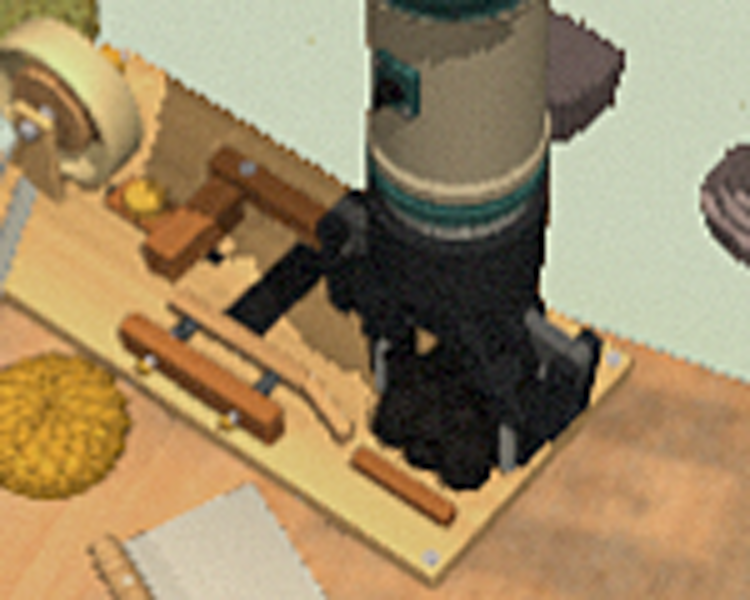

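```bash
python3 -m jog '[0,0,1,0,0,0, 0,0,1.5,0,0,0]'; python3 -m jog '[0,0,1,0,0,0, 0,0,1,0,0,0]'
```

```text
clock: 19.58
position: [0.449, 0.3937, 0.0344]
ee_rot: [0.0, 0.703, 0.711, 0.0]
contact_force: [-0.2, -0.4, 6.3]
width: 0.0617
clock: 19.82
position: [0.4491, 0.3937, 0.0343]
ee_rot: [0.0, 0.703, 0.711, 0.0]
contact_force: [-2.0, -1.8, 9.8]
width: 0.062
```

```bash
python3 -m jog '[0,0,-2,0,0,0, -1,0,-2,0,0,0, -2,0,-2,0,0,0, -3,0,-2,0,0,0]'; python3 -m jog '[-0.7,0,0,0,0,0, -1,0,0,0,0,0]'; python3 -m jog '[-0.7,0,0,0,0,0, -1,0,0,0,0,0]'
```

```text
clock: 20.32
position: [0.4488, 0.3904, 0.0345]
ee_rot: [-0.0, 0.703, 0.711, -0.0]
contact_force: [0.2, 0.3, -1.1]
width: 0.062
clock: 20.58
position: [0.4489, 0.3895, 0.0347]
ee_rot: [0.0, 0.703, 0.711, -0.0]
contact_force: [0.7, 0.3, -1.0]
width: 0.0616
clock: 20.82
position: [0.449, 0.3886, 0.0348]
ee_rot: [0.0, 0.703, 0.711, 0.0]
contact_force: [0.2, -0.5, -0.8]
width: 0.0617
```

```bash
python3 -m jog '[-0.7,0,0,0,0,0, -1,0,0,0,0,0]'; python3 -m jog '[-0.7,0,0,0,0,0, -1,0,0,0,0,0]'
python3 - <<'E'
from h import *
d=snap('wrist','w14.png')
E
```

```text
clock: 21.08
position: [0.449, 0.3879, 0.0349]
ee_rot: [-0.0, 0.704, 0.711, 0.0]
contact_force: [-0.0, 0.9, -1.4]
width: 0.0617
clock: 21.32
position: [0.4491, 0.3877, 0.035]
ee_rot: [-0.001, 0.704, 0.711, 0.001]
contact_force: [-2.5, 5.6, -1.3]
width: 0.0619
```

View pics/w14.png

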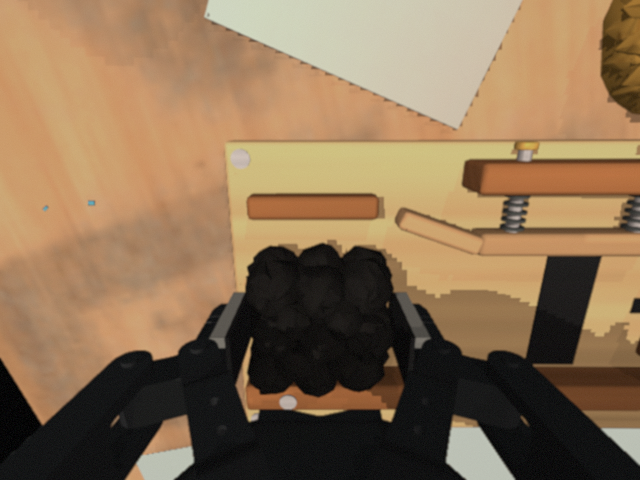

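```bash
python3 -m jog '[0.7,0,0,0,0,0, 0.7,0,0.7,0,0,0]'; python3 -m jog '[0,0,0,0,0,0, 0,0,0,0,0,0, 0,0,0,0,0,0]' 0.06
python3 -m jog '[0,0,-10,0,0,0, 0,0,-30,0,0,0, 0,0,-55,0,0,0, 0,-10,-65,0,0,-8, 0,-30,-65,0,0,-18, 0,-50,-65,0,0,-28, 0,-56,-65,0,0,-38, 0,-56,-65,0,0,-48, 0,-56,-65,0,0,-58, 0,-56,-65,0,0,-68]'
python3 - <<'E'
from h import *
d=snap('scene','scene15.png'); cv2.imwrite('pics/scene15c.png',cv2.resize(d['frame'][230:370,210:390,::-1],None,fx=4.2,fy=4.2,interpolation=cv2.INTER_CUBIC))
E
```

```text
clock: 21.62
position: [0.4491, 0.3878, 0.0345]
ee_rot: [-0.0, 0.703, 0.711, 0.0]
contact_force: [-1.7, 4.6, 3.5]
width: 0.0612
clock: 22.0
position: [0.449, 0.3867, 0.034]
ee_rot: [0.0, 0.703, 0.711, -0.0]
contact_force: [-0.2, 0.4, -0.5]
width: 0.0806
clock: 23.25
position: [0.3931, 0.3867, 0.0999]
ee_rot: [0.0, 0.183, 0.983, 0.0]
contact_force: [-0.9, 0.0, 0.2]
width: 0.0807
```

View pics/scene15c.png

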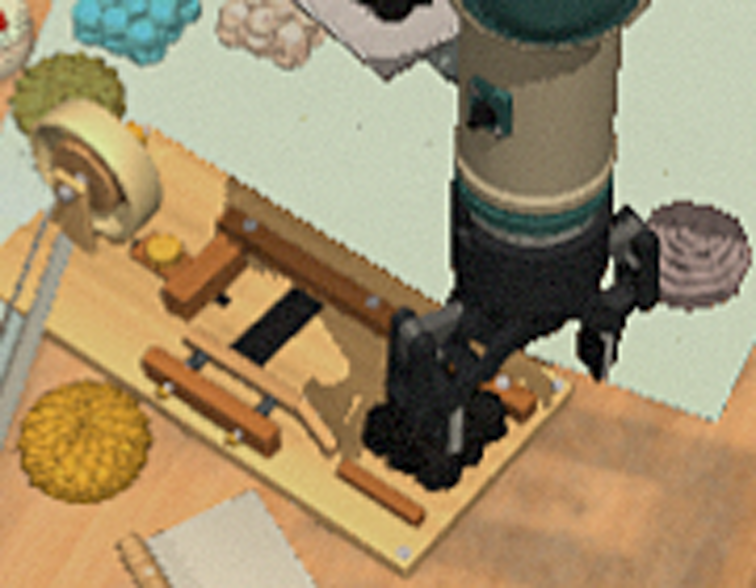

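```bash
python3 -m jog '[3,-1,0,0,0,-10, 7,-2,0,0,0,-20, 8,-2,0,0,0,-21.6, 8,-2,0,0,0,-21.6, 8,-2,0,0,0,-21.6, 8,-2,0,0,0,-21.6]' 0.77
python3 - <<'E'
from h import *
d=snap('wrist','w16.png'); s=get_state(); print(s['clock'],s['position'],s['ee_rot'],s['width'],s['contact_force'],s['qpos'])
E
```

```text
clock: 24.05
position: [0.3849, 0.3878, 0.0991]
ee_rot: [0.0, -0.001, 1.0, -0.0]
contact_force: [-0.1, 0.8, 0.2]
width: 0.0197
24.1 [0.3848883  0.38776027 0.09907663] [ 3.86054422e-05 -1.32552596e-03  9.99999120e-01 -2.79108289e-05] 0.019986487044017846 [ 0.27354407  0.09701318 -0.51639514] [ 6.61804308e-01  3.61513669e-01  1.78905059e+00 -1.09315673e-04
  9.91001673e-01 -9.11583184e-01]
```

View pics/w16.png

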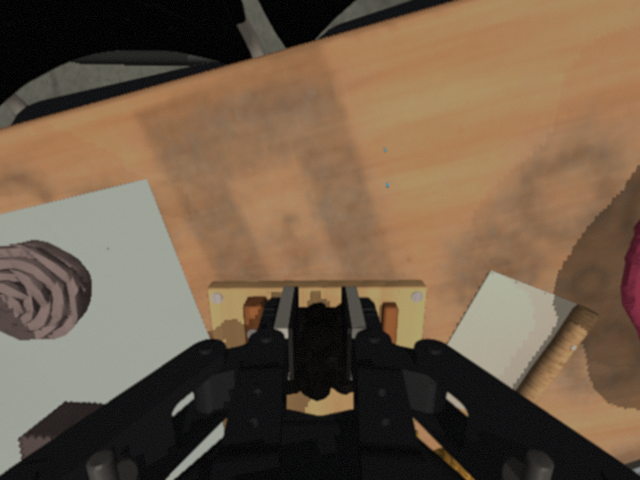

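```bash
python3 -m jog '[0,0,20,0,0,-0.3, 0,0,45,0,0,-0.3, 0,0,58,0,0,-0.3, 0,0,62,0,0,-0.3, 0,0,62,0,0,-0.3]'
python3 -m jog '[-8,0,0,0,0,0, -14,0,0,0,0,0, -18,0,0,0,0,0, -20,0,0,0,0,0, -22,0,0,0,0,0]'
python3 - <<'E'
from h import *
d=snap('scene','scene17.png'); cv2.imwrite('pics/scene17c.png',cv2.resize(d['frame'][230:370,210:390,::-1],None,fx=4.2,fy=4.2,interpolation=cv2.INTER_CUBIC))
d=snap('wrist','w17.png')
E
```

```text
clock: 24.72
position: [0.3851, 0.388, 0.0373]
ee_rot: [0.0, -0.004, 1.0, 0.0]
contact_force: [0.5, 0.4, -0.1]
width: 0.0196
clock: 25.35
position: [0.4068, 0.3879, 0.0371]
ee_rot: [-0.0, -0.004, 1.0, -0.0]
contact_force: [-0.5, -0.6, 0.6]
width: 0.0196
```

View pics/scene17c.png

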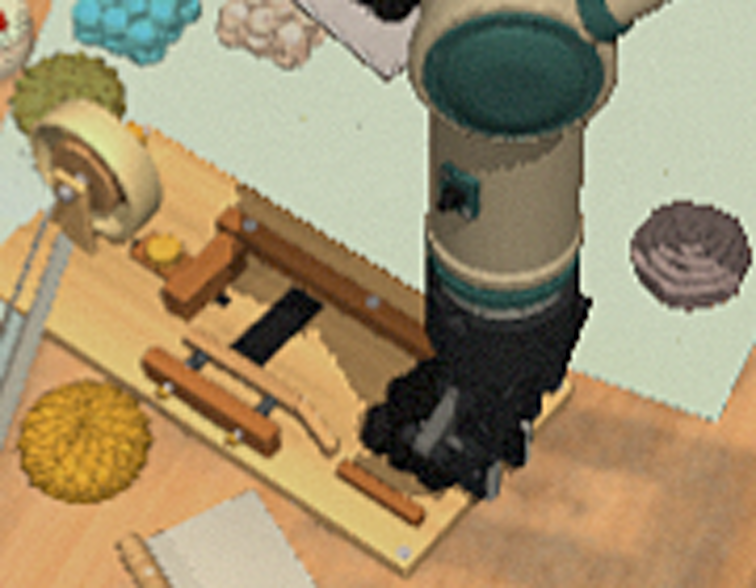

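View pics/w17.png

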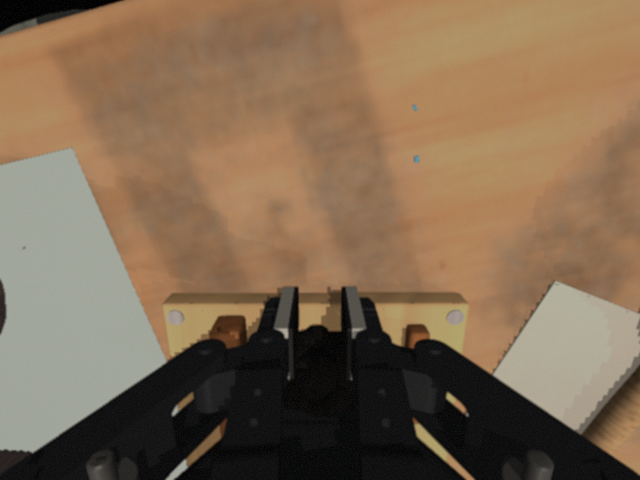

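```bash
python3 -m jog '[-3,0,0,0,0,0, -6,0,0,0,0,0, -9,0,0,0,0,0, -12,0,0,0,0,0, -15,0,0,0,0,0, -18,0,0,0,0,0, -21,0,0,0,0,0, -24,0,0,0,0,0, -27,0,0,0,0,0, -30,0,0,0,0,0]'
python3 - <<'E'
from h import *
d=snap('scene','scene18.png'); cv2.imwrite('pics/scene18c.png',cv2.resize(d['frame'][230:370,210:390,::-1],None,fx=4.2,fy=4.2,interpolation=cv2.INTER_CUBIC))
E
```

```text
clock: 26.7
position: [0.437, 0.3882, 0.0371]
ee_rot: [0.0, -0.004, 1.0, -0.0]
contact_force: [-0.9, 0.6, -0.5]
width: 0.0191
```

View pics/scene18c.png

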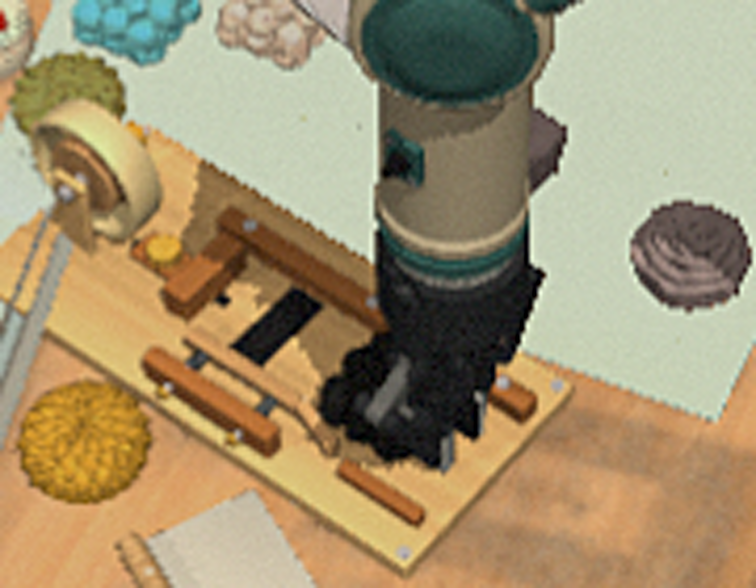

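Soap is moving straight and is at the ramp. Continuing.

```bash
python3 -m jog '[-3,0,0,0,0,0, -6,0,0,0,0,0, -9,0,0,0,0,0, -12,0,0,0,0,0, -15,0,0,0,0,0, -18,0,0,0,0,0, -21,0,0,0,0,0, -24,0,0,0,0,0, -27,0,0,0,0,0, -30,0,0,0,0,0]'
python3 -m jog '[-2,0,0,0,0,0, -4,0,0,0,0,0, -6,0,0,0,0,0, -8,0,0,0,0,0, -10,0,0,0,0,0, -12,0,0,0,0,0, -14,0,0,0,0,0, -16,0,0,0,0,0, -18,0,0,0,0,0, -20,0,0,0,0,0]'
python3 - <<'E'
from h import *
d=snap('scene','scene19.png'); cv2.imwrite('pics/scene19c.png',cv2.resize(d['frame'][230:370,210:390,::-1],None,fx=4.2,fy=4.2,interpolation=cv2.INTER_CUBIC))
E
```

```text
clock: 28.0
position: [0.4666, 0.3883, 0.037]
ee_rot: [-0.0, -0.004, 1.0, -0.0]
contact_force: [-3.7, 0.5, -0.6]
width: 0.0199
clock: 29.25
position: [0.487, 0.3886, 0.0371]
ee_rot: [0.0, -0.004, 1.0, -0.0]
contact_force: [-3.3, 0.8, -0.1]
width: 0.0196
```

View pics/scene19c.png

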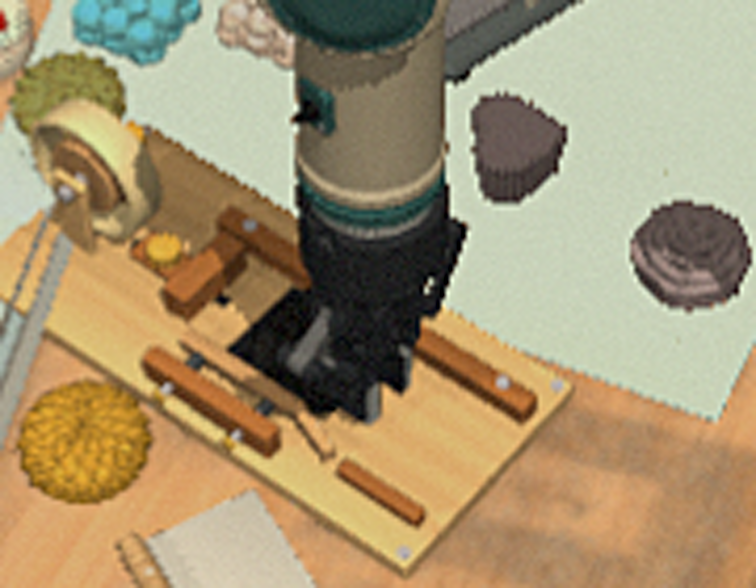

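```bash
python3 -m jog '[-2.5,0,0,0,0,0, -5,0,0,0,0,0, -7.5,0,0,0,0,0, -10,0,0,0,0,0, -12.5,0,0,0,0,0, -15,0,0,0,0,0, -17.5,0,0,0,0,0, -20,0,0,0,0,0, -22,0,0,0,0,0, -24,0,0,0,0,0]'
python3 - <<'E'
from h import *
d=snap('scene','scene20.png'); cv2.imwrite('pics/scene20c.png',cv2.resize(d['frame'][230:370,210:390,::-1],None,fx=4.2,fy=4.2,interpolation=cv2.INTER_CUBIC))
d=snap('side','side20.png'); cv2.imwrite('pics/side20c.png',cv2.resize(d['frame'][180:300,270:450,::-1],None,fx=4,fy=4,interpolation=cv2.INTER_CUBIC))
E
```

```text
clock: 30.55
position: [0.5109, 0.3889, 0.0371]
ee_rot: [0.0, -0.004, 1.0, -0.0]
contact_force: [-3.7, 0.9, -0.2]
width: 0.0195
```

View pics/scene20c.png

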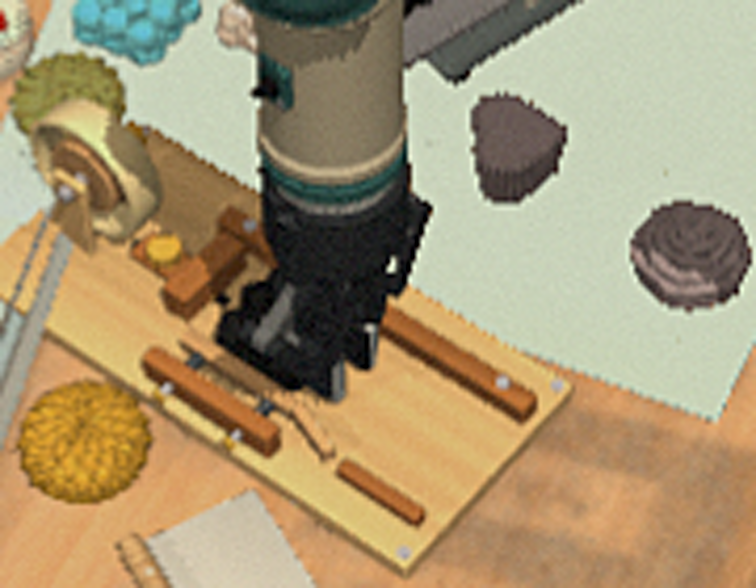

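View pics/side20c.png

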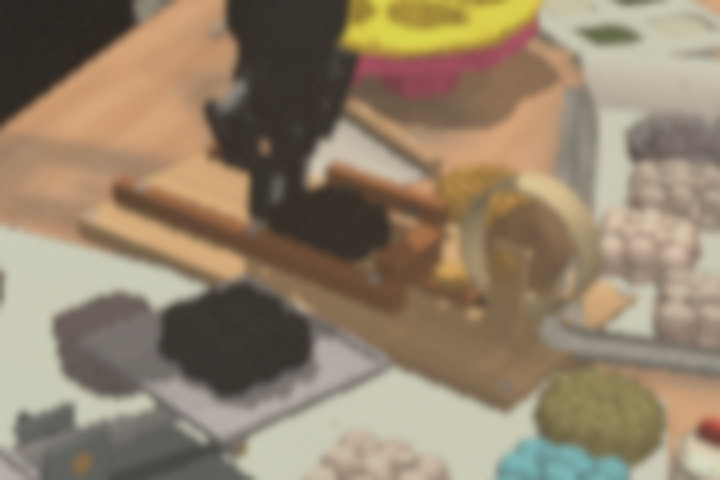

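```bash
python3 -m jog '[-1,0,0,0,0,0, -2,0,0,0,0,0, -3,0,0,0,0,0, -4,0,0,0,0,0, -5,0,0,0,0,0]'; python3 -m jog '[-0.7,0,0,0,0,0, -1,0,0,0,0,0]';python3 -m jog '[-0.7,0,0,0,0,0, -1,0,0,0,0,0]'
python3 - <<'E'
from h import *
d=snap('scene','scene21.png'); cv2.imwrite('pics/scene21c.png',cv2.resize(d['frame'][270:330,235:315,::-1],None,fx=9,fy=9,interpolation=cv2.INTER_CUBIC))
E
```

```text
clock: 31.28
position: [0.5159, 0.3889, 0.0371]
ee_rot: [0.0, -0.004, 1.0, 0.0]
contact_force: [-2.9, 0.4, 0.7]
width: 0.0197
clock: 31.52
position: [0.5169, 0.3889, 0.0371]
ee_rot: [0.0, -0.004, 1.0, 0.0]
contact_force: [-4.4, 0.4, 0.4]
width: 0.02
clock: 31.78
position: [0.5179, 0.3889, 0.0371]
ee_rot: [0.0, -0.004, 1.0, 0.0]
contact_force: [-3.3, 0.1, -0.3]
width: 0.0199
```

View pics/scene21c.png

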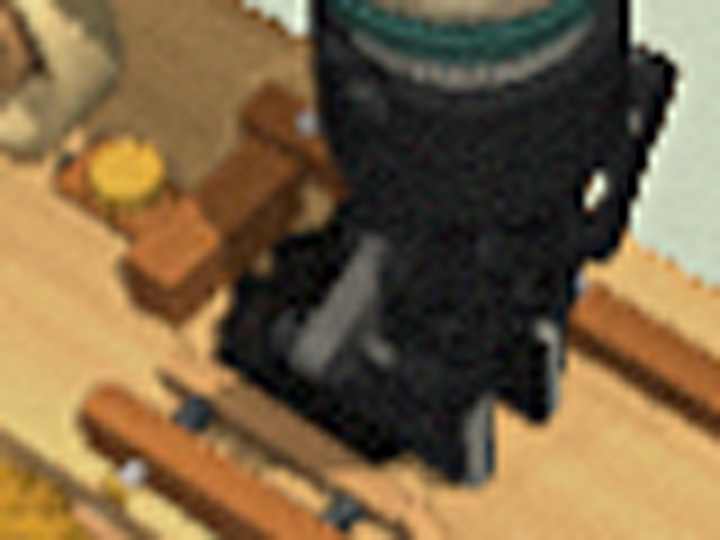

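```bash
python3 -m jog '[-0.7,0,0,0,0,0, -1.4,0,0,0,0,0, -2,0,0,0,0,0]' | sed -n '1,4p';python3 -m jog '[-0.5,0,0,0,0,0, -1,0,0,0,0,0]'| sed -n '1,4p';python3 -m jog '[-0.5,0,0,0,0,0]'| sed -n '1,4p';python3 -m jog '[-0.5,0,0,0,0,0]'| sed -n '1,4p'
```

```text
clock: 32.2
position: [0.5198, 0.389, 0.0371]
ee_rot: [0.0, -0.004, 1.0, -0.0]
contact_force: [-4.3, -0.7, -0.7]
clock: 32.45
position: [0.5208, 0.389, 0.0371]
ee_rot: [0.0, -0.004, 1.0, -0.0]
contact_force: [-4.1, -0.3, 0.1]
clock: 32.58
position: [0.5213, 0.389, 0.0371]
ee_rot: [0.0, -0.004, 1.0, 0.0]
contact_force: [-3.5, -0.6, -0.3]
clock: 32.7
position: [0.5218, 0.389, 0.0371]
ee_rot: [0.0, -0.004, 1.0, 0.0]
contact_force: [-4.0, 0.8, -0.1]
```

```bash
python3 -m jog '[-0.5,0,0,0,0,0]'| sed -n '1,4p';python3 -m jog '[-0.5,0,0,0,0,0]'| sed -n '1,4p'; python3 -m jog '[-0.5,0,0,0,0,0]'| sed -n '1,4p'
```

```text
clock: 32.83
position: [0.5223, 0.389, 0.0371]
ee_rot: [0.0, -0.004, 1.0, 0.0]
contact_force: [-3.0, 0.1, -0.5]
clock: 32.95
position: [0.5228, 0.389, 0.0371]
ee_rot: [0.0, -0.004, 1.0, 0.0]
contact_force: [-3.4, -0.7, -0.0]
clock: 33.08
position: [0.5233, 0.389, 0.0371]
ee_rot: [0.0, -0.004, 1.0, -0.0]
contact_force: [-2.8, -0.7, -0.4]
```

```bash
python3 - <<'E'
from h import *
d=snap('scene','scene22.png'); cv2.imwrite('pics/scene22c.png',cv2.resize(d['frame'][270:330,235:315,::-1],None,fx=9,fy=9,interpolation=cv2.INTER_CUBIC))
E
```

```text
(no output)
```

View pics/scene22c.png

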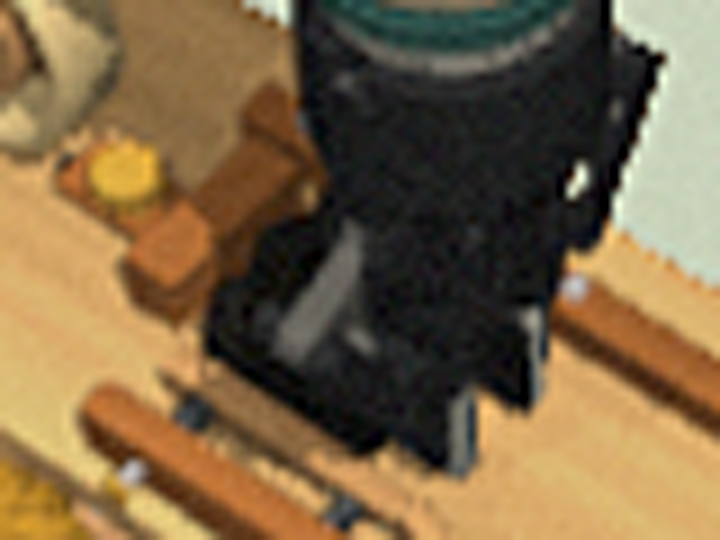

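Gap is nearly closed; keep creeping by 0.5 mm.

```bash
python3 -m jog '[-0.5,0,0,0,0,0]'| sed -n '1,4p';python3 -m jog '[-0.5,0,0,0,0,0]'| sed -n '1,4p'; python3 -m jog '[-0.5,0,0,0,0,0]'| sed -n '1,4p'
```

```text
clock: 33.25
position: [0.5238, 0.389, 0.0371]
ee_rot: [0.0, -0.004, 1.0, 0.0]
contact_force: [-3.5, 0.3, 0.4]
clock: 33.38
position: [0.5243, 0.389, 0.0371]
ee_rot: [0.0, -0.004, 1.0, 0.0]
contact_force: [-3.1, 0.3, -1.0]
clock: 33.5
position: [0.5248, 0.389, 0.0371]
ee_rot: [0.0, -0.004, 1.0, -0.0]
contact_force: [-3.8, 0.2, -0.3]
```

```bash
python3 -m jog '[-0.5,0,0,0,0,0]'| sed -n '2,4p';python3 -m jog '[-0.5,0,0,0,0,0]'| sed -n '2,4p'
```

```text
position: [0.5253, 0.389, 0.0371]
ee_rot: [0.0, -0.004, 1.0, 0.0]
contact_force: [-3.8, -0.3, 0.1]
position: [0.5259, 0.389, 0.0371]
ee_rot: [0.0, -0.004, 1.0, 0.0]
contact_force: [-3.2, -0.0, -1.0]
```

```bash
python3 -m jog '[-0.5,0,0,0,0,0]'| sed -n '2,4p';python3 -m jog '[-0.5,0,0,0,0,0]'| sed -n '2,4p'
```

```text
position: [0.5263, 0.389, 0.0371]
ee_rot: [0.0, -0.004, 1.0, 0.0]
contact_force: [-3.2, 0.8, -0.6]
position: [0.5268, 0.389, 0.0371]
ee_rot: [0.0, -0.004, 1.0, -0.0]
contact_force: [-3.7, 0.6, 0.6]
```

```bash
python3 -m jog '[-0.5,0,0,0,0,0]'| sed -n '2,4p';python3 -m jog '[-0.5,0,0,0,0,0]'| sed -n '2,4p'
```

```text
position: [0.5273, 0.389, 0.0371]
ee_rot: [0.0, -0.004, 1.0, 0.0]
contact_force: [-3.5, 0.4, -0.3]
position: [0.5278, 0.389, 0.0371]
ee_rot: [0.0, -0.004, 1.0, -0.0]
contact_force: [-3.4, 0.7, -0.4]
```

```bash
python3 -m jog '[-0.5,0,0,0,0,0]'| sed -n '1,4p'
python3 - <<'E'
from h import *
d=snap('scene','scene23.png'); cv2.imwrite('pics/scene23c.png',cv2.resize(d['frame'][270:330,235:315,::-1],None,fx=9,fy=9,interpolation=cv2.INTER_CUBIC))
E
```

```text
clock: 34.38
position: [0.5283, 0.389, 0.0371]
ee_rot: [-0.0, -0.004, 1.0, 0.0]
contact_force: [-2.5, -0.0, -1.0]
```

View pics/scene23c.png

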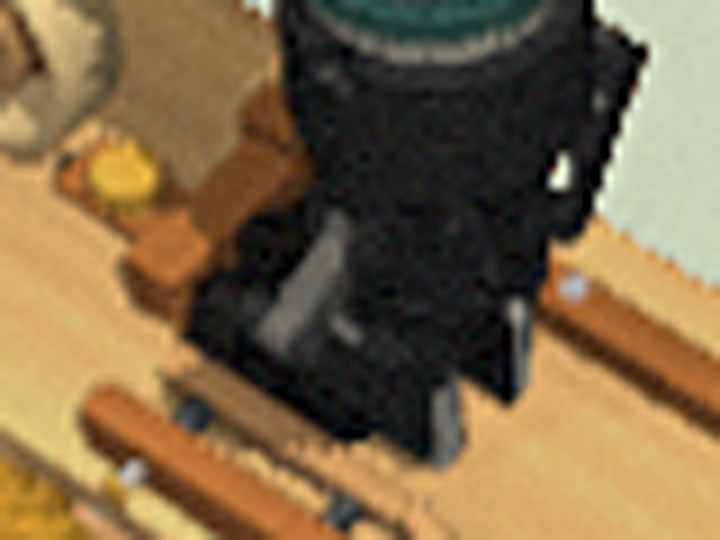

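```bash
python3 -m jog '[-0.5,0,0,0,0,0]'| sed -n '2,4p'
```

```text
position: [0.5284, 0.389, 0.0371]
ee_rot: [-0.0, -0.004, 1.0, -0.0]
contact_force: [-4.7, 0.4, 0.1]
```

```bash
python3 -m jog '[-0.5,0,0,0,0,0]'| sed -n '2,4p'
```

```text
position: [0.5285, 0.389, 0.037]
ee_rot: [-0.001, -0.004, 1.0, -0.0]
contact_force: [-6.2, 0.1, 0.8]
```

```bash
python3 -m jog '[-0.5,0,0,0,0,0]'| sed -n '2,4p'
```

```text
position: [0.5285, 0.389, 0.037]
ee_rot: [-0.001, -0.004, 1.0, -0.0]
contact_force: [-5.7, 0.6, 0.8]
```

```bash
python3 -m jog '[-0.5,0,0,0,0,0]'| sed -n '1,4p'
```

```text
clock: 34.92
position: [0.5285, 0.389, 0.037]
ee_rot: [-0.002, -0.004, 1.0, -0.0]
contact_force: [-8.5, 0.4, 2.5]
```

```bash
python3 -m jog '[3,0,0,0,0,0, 10,0,0,0,0,0, 25,0,0,0,0,0, 30,0,0,0,0,0, 30,0,-20,0,0,0, 40,0,-70,0,0,0, 60,0,-125,0,0,0, 90,0,-160,0,0,0, 110,0,-160,0,0,0, 110,0,-160,0,0,0]'
python3 - <<'E'
from h import *
d=snap('scene','scene24.png'); cv2.imwrite('pics/scene24c.png',cv2.resize(d['frame'][265:335,225:325,::-1],None,fx=8,fy=8,interpolation=cv2.INTER_CUBIC))
d=snap('side','side24.png'); cv2.imwrite('pics/side24c.png',cv2.resize(d['frame'][170:350,180:450,::-1],None,fx=2.9,fy=2.9,interpolation=cv2.INTER_CUBIC))
E
```

```text
clock: 36.17
position: [0.4186, 0.3877, 0.1967]
ee_rot: [-0.0, -0.005, 1.0, -0.0]
contact_force: [-0.1, -0.4, 0.3]
width: 0.0193
```

View pics/scene24c.png

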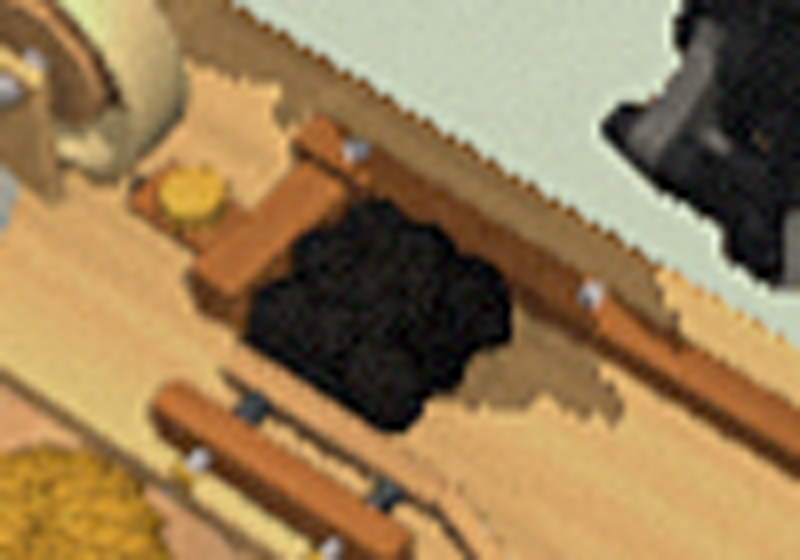

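View pics/side24c.png

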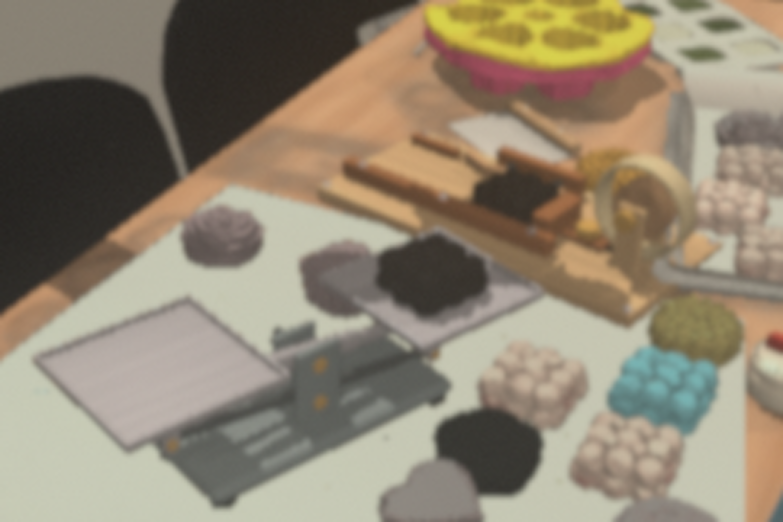

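```bash
python3 - <<'E'
from rig import *
print(sign_off(), get_state()['clock'])
E
```

```text
the job is handed in; nothing more can be done
the job is handed in; nothing more can be done
```

I weighed the two soaps, kept the heavier one and seated it in the banding jig against the end stop. I handed the job in at about 36 s of the 72 s allowed.

- **Weighing:** I laid one soap in each pan and let go of both. The right (-y) pan dropped to its stop, so I kept that soap. The lighter one is still lying in the left pan.
- **Seating:** I set the kept soap in the jig mouth, touched it against the rail and pushed it from behind with two fingers. Sliding took about 3 to 4.5 N past the shoe. At TCP x = 0.5285 m the soap stopped moving. I kept on in 0.5 mm steps until the measured force reached 8.5 N, then backed off. Force was read only at the end of each step, so 8.5 N is the highest value I saw.
- **Last checks:** The final scene and side pictures show the soap flat along the rail with its front against the block and the gripper clear of everything. The rose, dahlia and heart soaps and the scraper were never touched.
- **Disagreements:** The cameras disagreed by 3 to 5 mm on where the balance and jig stood. The two wrist views put the stop at about x = 56 mm and x = 60 mm of the jig, so I relied on force to find it. When I let go of the soap in the mouth, the gripper sprang about 1 mm towards the rail. I didn't measure the final gap at the stop; I judged it by the stall and the pictures.

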